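# Strip a garage-door roller bracket and centre-punch its new hole

## Robot

A 7-joint arm with a two-finger parallel gripper is mounted at the origin on the work surface. World frame = base frame: x ahead of the robot, y to its left, z up, the work surface at z = 0. Lengths are in m, angles in rad, forces in N, time in s.
With the tool pointing down it reaches from about 0.35 to 0.9 m from the base axis. Payload 8.1 kg.
Tool frame: the origin (TCP) lies between the finger pads; the fingertips stand 22 mm ahead of it and the grasp point (between the pads) lies 3 mm ahead of it; z points along the fingers, x is the direction in which the jaws open and shut, and the axes are right-handed (so a half turn about z gives the same grasp; the last joint's range is limited). The gripper opens to 92 mm and grips with 3 to 60 N. Pads are 19 mm wide; open, the fingers measure 130 mm over their backs; the gripper's body (75 mm by 190 mm) begins 47 mm behind the grasp point.
Start: joints at [-1.327, 0.434, 0.025, 1.573, -0.012, 1.134, -0.075], TCP at [0.212, 0.588, 0.249] pointing down, gripper open.
Joint ranges: [-2.62, 2.62], [-0.44, 2.09], [-1.27, 1.32], [0.08, 2.57], [-1.32, 4.46], [0.12, 2], [-2.74, 2.74]. Speed limits (rad/s): [2.22, 2.22, 3.01, 3.01, 3.14, 3.14, 3.14].

## Interface

Orientations are given as a rotation vector (axis times angle).
In Python, from cell import arm, vision, order gives the robot as it stands.
- The arm moves only by the tool apply_moves, never from a script. Its argument "commands" is a list of rows, each a list of 6 numbers: the shift along the tool's x, y, z in cm, then the turn, a rotation vector about the tool's x, y, z in rad. A call has 1 to 5 rows; each row shifts and turns the commanded pose from where the row before left it, along the tool's axes as they then stand; what a row does not reach is not made up. A row lasts 1/10 s, in which the tool goes at most 50 mm and 8.59 degrees, less where a joint would pass 70% of its speed; a pose out of reach is approached as far as the arm can. A call with a gripper value outside its range is refused whole. "claw" is the closure, from -1 (fully open) to 1 (shut), so that 0 is half open, set as the call begins (left out, the last holds). The fingers move at their own pace and stop on an object; "newtons" is the grip in N (left out, the last holds). Time passes only in rows, so rows that do not move let the fingers close. It gives the time, the measured TCP pose, the force and the opening at its end, in the units of the state.
- arm.observe(): the state, without advancing time (a new reading comes with each control period).
- vision.get_image(name): name is "scene" or "top" or "wrist"; returns (picture, depth): 480x640x3 uint8, red, green, blue; 480x640 float32, m along the optical axis (not along the pixel's ray), 0 where there is no reading.
- vision.get_calibration(name): a dict with "K" (3x3 intrinsics, pixels), "R" (3x3) and "t" (3): a world point X has camera coordinates R X + t. Camera axes: x right, y down, z forward; pixel columns grow to the right and rows downward; lengths in m; the calibration is good to about 2 mm. A picture is of the moment at which its call begins: read the wrist's pose just before it. get_calibration takes no time and is no camera call; for the wrist camera it gives the pose at the moment of the call.
- order.sign_off(): hands the job in, once; it reports no verdict.
The state is a dict: "clock": time; "joints": joint angles; "dq": joint speeds; "joint_efforts": joint torques, N m; "position": TCP position; "ee_rot": TCP orientation; "force": force on the tool from outside, world axes, zero at the start; "ft_torque": the same for the moment, N m; "width": opening from 0.0 (shut) to 1.0 (fully open).
Only numpy, scipy, OpenCV 4.12 (cv2) and the standard library are available. Lean on these libraries where they do the work, as an engineer would, in place of code of your own. Each camera call takes 0.05 s, during which the arm holds its last target.

## Task

The garage-door roller bracket clamped in the drill-press vise is to get a new bolt hole at the scribed cross, which lies under the roller's stem. Draw the old roller straight out of its sleeve without forcing it and lay it down in the wide bay of the steel tray. Then take the brass automatic centre punch with the red cap from its stand, set its point on the cross and, holding it upright, press straight down until it trips with a snap (snap it nowhere else), and put it back in its bore fully home; drop nothing and leave the other two punches standing.

Things in the scene. Friction and masses are not known exactly. Their poses are not given: they have to be found in the camera images.
- vise: Fixed drill-press vise, dark blue-grey cast iron, jaws 100 mm wide and 60 mm high, screw and bar handle on its -x side (to 140 mm from the centre). Origin: centre of its underside, z up. It clamps the bracket's zinc plate flat and centred: 72 mm along x, 120 mm along y, top 62 mm above the origin.
- sleeve_mouth (a point): Centre of the open mouth of the bracket's sleeve, on the sleeve's axis, 24 mm above the plate. Same axes as the vise: the sleeve is a tube 42 mm long (bore 12 mm, 19 mm outside) that runs from the mouth towards -y; the roller comes out towards +y. The bracket is fixed.
- roller: Loose roller: steel stem 11 mm thick, 116 mm long, with a white nylon wheel 46 mm across, 14 mm wide, on its end (one rigid piece, 0.14 kg). Origin on the axis at the stem's inner end; +y along the stem to the wheel; may roll about y. Balances about 82 mm from the origin. Starts level with 29 to 37 mm in the sleeve (1 mm play), the rest of the stem bare, its axis 24 mm above the plate.
- roller_wheel (a point): Centre of the roller's wheel, on the axis, 123 mm from the roller's origin.
- mark: Scribed white cross on a 34 x 32 mm patch of blue layout dye on top of the bracket's plate. Origin at the crossing of the lines on the plate's surface, z up. It lies under the stem until the roller is out, 29 to 53 mm from the sleeve's mouth.
- tray: Fixed shallow steel tray, 210 (x) by 190 mm (y), 24 mm high, floor and walls 3 mm thick. Origin: centre of its underside. A divider 21 mm high along x at y = -45 mm parts a narrow bay holding two bolts from the empty wide bay (y -43 to +92 mm, x -102 to +102 mm) where the roller belongs.
- stand: Fixed dark wooden punch stand, a block 66 mm (x) by 150 mm (y) by 64 mm high with three upright through bores in a row along y: the automatic punch's in the middle, the other punches' 45 mm to either side. Origin at the centre of its underside.
- stand_hole1 (a point): Centre of the mouth of the middle bore, 14 mm in diameter, level with the block's top (64 mm above its underside).
- punch: Loose automatic centre punch, 0.15 kg, 140 mm long, round. Origin at its point with the nose out, z up the body. Dark nose pin 6 mm thick (0 to 20 mm), steel barrel tapering out from 8 to 12 mm (20 to 58 mm), flat shoulder at 58 mm, ribbed brass grip 17 mm thick (58 to 125 mm), red cap to 140 mm. Stands point down in the middle bore, shoulder on the block, origin 6 mm above the bench.
- punch_tip (a point): The very point of the punch's nose; it moves with the nose.
- punch_nose (a joint): How far the nose is pushed into the body, 0 (out) to 0.012 m (solid stop). Spring: about 3 N at once, 5 N at 5 mm, rising to 10 to 12 N at 7 to 8 mm, where it trips and jumps in; the force then falls to 2 to 4 N from 10 mm on. It counts as tripped beyond 9 mm. Grip the body firmly (30 N or more), or it slips up in the fingers. Lifted off, the nose springs out again.
- pin_punch: Another punch, dark steel, 15 mm thick grip, in the stand's bore at y = -45 mm, top 114 mm above the bench. Leave it.
- drift: Another punch, black, 15 mm thick grip, in the stand's bore at y = +45 mm, top 114 mm above the bench. Leave it.
Not all that is in view belongs to the job. There is more than one size of the roller; the job needs the larger.

How it is judged:
On the way, in this order (a step that is already met when the one before it is completed fails the run):
1. the roller's stem is drawn clear of the sleeve's mouth (y of roller in the frame of sleeve_mouth above 0.002 m and distance between roller and sleeve_mouth below 0.1 m), for 0.05 s.
2. the roller lies in the tray's wide bay, released and at rest (x of roller in the frame of tray between -0.103 and 0.103 m and y of roller in the frame of tray between -0.044 and 0.093 m and x of roller_wheel in the frame of tray between -0.103 and 0.103 m and y of roller_wheel in the frame of tray between -0.044 and 0.093 m and z of roller in the frame of tray below 0.03 m and z of roller_wheel in the frame of tray below 0.032 m and contact force between the fingers and roller below 0.1 N and linear speed of roller below 0.03 m/s), for 0.2 s.
3. the punch, upright with its point on the cross, is pressed down until it trips (value of joint punch_nose above 0.009 m and distance between punch_tip and mark below 0.004 m and angle between punch's own z axis and vertical below 0.12 rad), for 0.02 s.
At the end, for the whole second after the job is handed in: The roller lies at rest wholly inside the tray's wide bay, on its floor. The automatic punch stands at rest in the stand's middle bore, upright within 4.5 degrees, its shoulder down on the block within 3 mm, its axis within 4 mm of the bore's (x of roller in the frame of tray between -0.103 and 0.103 m and y of roller in the frame of tray between -0.044 and 0.093 m and x of roller_wheel in the frame of tray between -0.103 and 0.103 m and y of roller_wheel in the frame of tray between -0.044 and 0.093 m and z of roller in the frame of tray below 0.03 m and z of roller_wheel in the frame of tray below 0.032 m and linear speed of each of roller, punch below 0.03 m/s and horizontal distance between punch and stand below 0.004 m and z of punch in the frame of stand between 0.003 and 0.009 m and angle between punch's own z axis and vertical below 0.08 rad); the robot touches nothing.
It fails at once if the punch trips anywhere but on the cross (value of joint punch_nose above 0.0085 m and distance between punch_tip and mark above 0.005 m).
It fails at once if the roller is forced in its sleeve (more than 40 N on the bracket) (contact force between roller and vise above 40 N).
It fails at once if the roller is dropped (linear speed of roller above 1 m/s and contact force between the fingers and roller below 0.05 N).
It fails at once if the punch is dropped (linear speed of punch above 1 m/s and contact force between the fingers and punch below 0.05 N).
It fails at once if another punch is knocked out of the stand (distance of any of pin_punch, drift from where it was at the start of the episode above 0.02 m or angle between any of pin_punch, drift's own z axis and vertical above 0.4 rad).
It also fails if it takes over 72 s, if anything falls off the work surface, if the arm or the gripper's body presses on something with over 40 N, if the wrist force passes 120 N, or if a joint passes its speed limit or range.

## Working session

There is one attempt and no reset: what is moved stays moved. The work goes in short steps, Python scripts to look and compute and a tool call to move; the robot and the scene stay as the last step left them, time stands still between calls to the robot, and variables do not carry over. Pictures are saved under pics/ and viewed, and the job is handed in when it is done.

Besides the shell and the picture viewer there is one more tool, called after "Call:" as name(argument=value, ...), one argument or row to a line, values as JSON. apply_moves: Moves the arm, as the interface text tells. Its arguments: {"type":"object","properties":{"commands":{"type":"array","items":{"type":"array","items":{"type":"number"}}},"claw":{"type":"number"},"newtons":{"type":"number"}},"required":["commands"]}

```bash
ls; mkdir -p pics
cat > h.py <<'E'
import numpy as np, cv2
from cell import arm, vision, order
def grab(n,tag):
    c=vision.get_calibration(n)
    im,d=vision.get_image(n)
    cv2.imwrite(f'pics/{tag}.png',im[:,:,::-1])
    np.savez(f'pics/{tag}.npz',im=im,d=d,K=c['K'],R=c['R'],t=c['t'])
    return im,d,c
def load(tag):
    z=np.load(f'pics/{tag}.npz'); return z['im'],z['d'],{k:z[k] for k in 'KRt'}
def cloud(d,c):
    K,R,t=map(np.array,(c['K'],c['R'],c['t']))
    v,u=np.mgrid[:d.shape[0],:d.shape[1]]
    P=np.stack([(u-K[0,2])/K[0,0]*d,(v-K[1,2])/K[1,1]*d,d],-1)
    W=(P-t.ravel())@R
    W[d<=0]=np.nan
    return W
def ray(u,v,z,c):
    K,R,t=map(np.array,(c['K'],c['R'],c['t']))
    r=R.T@np.array([(u-K[0,2])/K[0,0],(v-K[1,2])/K[1,1],1.]); o=-R.T@t.ravel()
    return o+r*(z-o[2])/r[2]
def proj(X,c):
    K,R,t=map(np.array,(c['K'],c['R'],c['t']))
    p=R@np.array(X)+t.ravel(); p=K@p; return p[:2]/p[2]
E
python3 - <<'E'
from h import *
np.set_printoptions(precision=4,suppress=True)
print(arm.observe())
for n in ['scene','top','wrist']:
    im,d,c=grab(n,n+'0'); print(n,c['R'],c['t'],c['K'][0])
E
```

```text
pics
{'clock': 0.0, 'joints': array([-1.3266,  0.4352,  0.025 ,  1.5741, -0.0116,  1.134 , -0.0751]), 'dq': array([ 0.0013,  0.0007, -0.0009,  0.0004, -0.    , -0.0011,  0.0004]), 'joint_efforts': array([  0.0005, -66.7854,   0.9853, -31.4459,  -0.0605,   0.0433,
         0.0002]), 'position': array([0.2123, 0.5873, 0.248 ]), 'ee_rot': array([ 2.5706,  1.8042, -0.0019]), 'force': array([-0.3632,  0.289 ,  0.5025]), 'ft_torque': array([-0.0074, -0.0221, -0.0343]), 'width': 1.0027129603143512}
scene [[ 0.6511  0.759  -0.0047]
 [ 0.5156 -0.4468 -0.7312]
 [-0.5571  0.4736 -0.6822]] [-0.3464 -0.2074  1.3926] [495.5673   0.     319.6401]
top [[-0.0291 -0.9994  0.0159]
 [-0.9918  0.0269 -0.1247]
 [ 0.1242 -0.0194 -0.9921]] [-0.0016  0.5027  0.8146] [452.9554   0.     322.5354]
wrist [[ 0.3394  0.9406 -0.0022]
 [ 0.9018 -0.3247  0.2852]
 [ 0.2675 -0.0988 -0.9585]] [-0.6236 -0.0364  0.3913] [363.4276   0.     319.6051]
```

View pics/scene0.png

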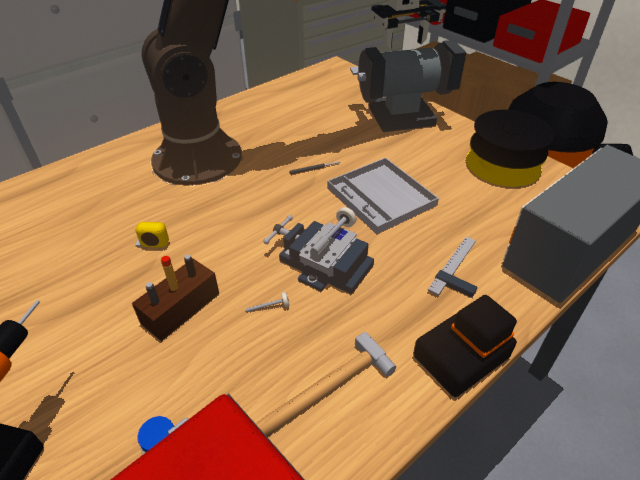

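View pics/top0.png

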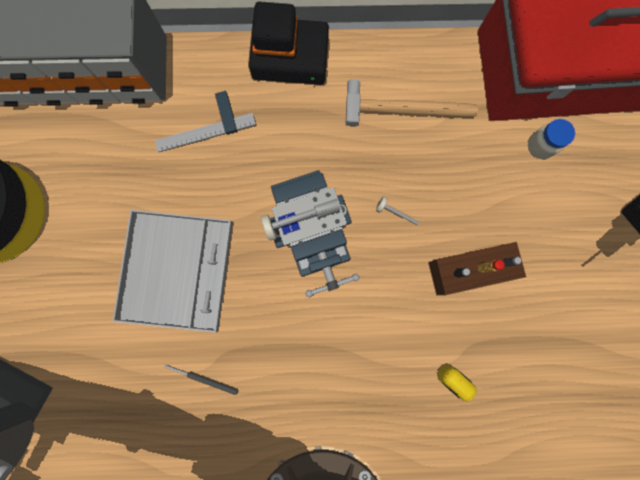

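View pics/wrist0.png

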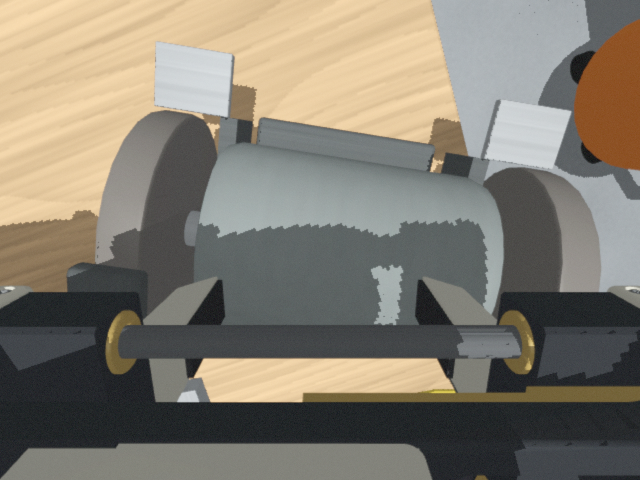

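The scene and top views show the vise with the roller at top (265–345, 205–235), the tray at (115–232, 212–330), and the stand with the red cap at (500, 265). A smaller loose roller lies at (395, 210) and is not needed. The gripper starts above the bench grinder. Next I'll measure the top view.

Run:
```python
from h import *
np.set_printoptions(precision=4,suppress=True)
im,d,c=load('top0'); W=cloud(d,c)
print('table z',np.nanmedian(W[150:200,380:480,2]), 'cam',-c['R'].T@c['t'])
cv2.imwrite('pics/tv.png',cv2.resize(im[160:300,250:360,::-1],None,fx=5,fy=4.2,interpolation=cv2.INTER_CUBIC))
cv2.imwrite('pics/ts.png',cv2.resize(im[230:305,420:535,::-1],None,fx=6,fy=6,interpolation=cv2.INTER_CUBIC))
# tray: mask by height 
z=W[...,2]
hsv=cv2.cvtColor(im,cv2.COLOR_RGB2HSV)
def rect(mask,h,name):
    n,l,s,_=cv2.connectedComponentsWithStats(mask.astype(np.uint8))
    k=1+np.argmax(s[1:,4]); ys,xs=np.where(l==k)
    b=cv2.minAreaRect(np.stack([xs,ys],1).astype(np.float32)); pts=cv2.boxPoints(b)
    P=np.array([ray(u,v,h,c)[:2] for u,v in pts]); print(name,s[k],'\n',pts,'\n',P,'ctr',P.mean(0),'sides',np.linalg.norm(P[1]-P[0]),np.linalg.norm(P[2]-P[1]),'ang',np.degrees(np.arctan2(*(P[1]-P[0])[::-1])))
m=np.zeros(z.shape,bool); m[200:340,100:245]=1
rect(m&(hsv[...,1]<60),0.024,'tray')
m[:]=0; m[235:305,420:535]=1
w=W[m&(z>.055)&(z<.07)]; print('stand z',np.median(w[:,2]),w.shape)
rect(m&(z>.055)&(z<.07),.064,'stand')
w=W[m&(z>.055)&(z<.07)][:,:2].astype(np.float32); b=cv2.minAreaRect(w); print(b)
red=m&(hsv[...,1]>180)&(im[...,0]>180)&(im[...,1]<60)
print('red',W[red][:, :].mean(0),red.sum(),np.nanmax(W[red][:,2]))
```

```text
table z -0.0004653961489746142 cam [0.3974 0.0006 0.8708]
tray [  113   210   120   122 11825] 
 [[112.2305 320.8996]
 [127.1357 206.6264]
 [232.3885 220.355 ]
 [217.4833 334.6282]] 
 [[0.3674 0.3732]
 [0.5798 0.3513]
 [0.5483 0.1532]
 [0.3369 0.1813]] ctr [0.4581 0.2648] sides 0.2135131573198348 0.20059391664751525 ang -5.893140979934972
stand z 0.06363796276944311 (2603, 3)
stand [ 435  242   91   53 2603] 
 [[434.8117 259.153 ]
 [517.8235 240.7059]
 [525.8705 276.9176]
 [442.8588 295.3647]] 
 [[ 0.461  -0.2156]
 [ 0.4903 -0.3682]
 [ 0.4246 -0.3773]
 [ 0.3962 -0.226 ]] ctr [ 0.443  -0.2968] sides 0.15545249639435582 0.06626117461995076 ang -79.16277080274676
((0.4432029128074646, -0.2980240285396576), (0.0660896971821785, 0.1517767459154129), 10.804555892944336)
red [nan nan nan] 46 0.14804960416775917
```

View pics/tv.png

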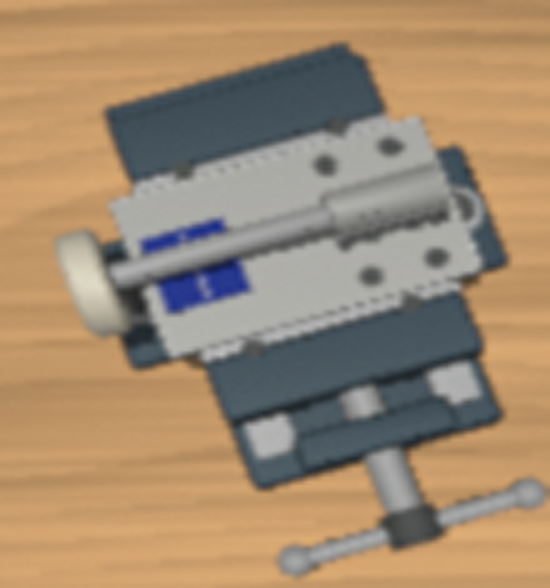

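View pics/ts.png

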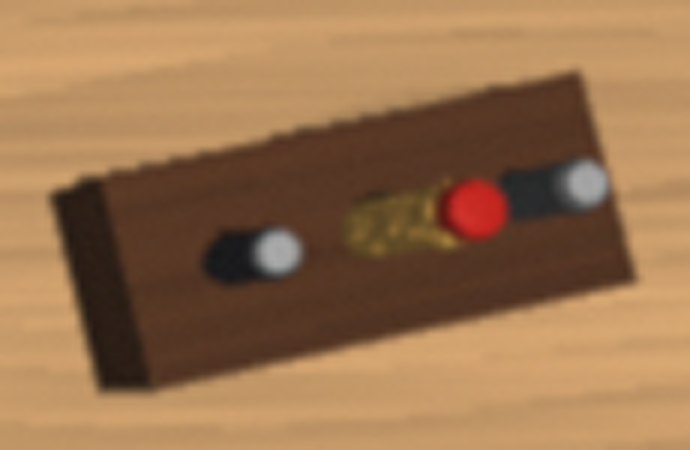

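The enlarged views show the vise with its screw towards -x, the sleeve mouth at about (315, 214) in the original picture, and the stem lying over the blue dye. In the stand, the red cap is between two grey-topped punches. Next: the roller axis, sleeve mouth, wheel, plate and tray edges.

Run:
```python
from h import *
np.set_printoptions(precision=4,suppress=True)
im,d,c=load('top0'); W=cloud(d,c); z=W[...,2]
m=np.zeros(z.shape,bool); m[160:290,255:365]=1
# plate
p=m&(abs(z-.062)<.004)
w=W[p][:,:2].astype(np.float32); b=cv2.minAreaRect(w); print('plate',b,np.median(z[p]),p.sum())
hi=m&(z>.083)
w=W[hi]; print(hi.sum())
mu=np.median(w,0);u,s,vt=np.linalg.svd((w-w.mean(0))[:,:2],full_matrices=False); a=vt[0]*np.sign(vt[0,1]); print('dir',a,'yaw',np.degrees(np.arctan2(-a[0],a[1])),w.mean(0))
t=(w[:,:2]-w.mean(0)[:2])@a; 
n=np.array([-a[1],a[0]]); q=(w[:,:2]-w.mean(0)[:2])@n
o=np.argsort(t)
for lo in np.arange(t.min(),t.max(),.006):
    k=(t>=lo)&(t<lo+.006); 
    if k.sum(): print('%.3f n%d q %.4f..%.4f med %.4f zmax %.4f zmed %.4f'%(lo,k.sum(),q[k].min(),q[k].max(),np.median(q[k]),w[k,2].max(),np.median(w[k,2])), (w.mean(0)[:2]+a*(lo+.003)))
# tray
m[:]=0; m[200:340,100:245]=1
tw=m&(z>.016)&(z<.03); w=W[tw][:,:2].astype(np.float32); print('tray',cv2.minAreaRect(w),tw.sum())
# tray rim from height
m[:]=0; m[235:305,420:535]=1
r=m&(z>.10); w=W[r]; 
for lo,hi_ in((.10,.12),(.13,.16)):
    k=(w[:,2]>lo)&(w[:,2]<hi_); print(lo,w[k].mean(0),k.sum())
hsv=cv2.cvtColor(im,cv2.COLOR_RGB2HSV)
red=m&(hsv[...,1]>180)&(im[...,0]>150)&(im[...,1]<70); ys,xs=np.where(red); print('red px',xs.mean(),ys.mean(),red.sum(),ray(xs.mean(),ys.mean(),.146,c))
```

```text
plate ((0.5338700413703918, 0.008302867412567139), (0.16549833118915558, 0.12705527245998383), 17.386127471923828) 0.06072173531984561 3604
758
dir [-0.3026  0.9531] yaw 17.616293210866722 [0.5396 0.0266 0.0921]
-0.074 n37 q -0.0101..0.0079 med 0.0003 zmax 0.0956 zmed 0.0932 [ 0.5611 -0.0412]
-0.068 n38 q -0.0101..0.0091 med 0.0008 zmax 0.0969 zmed 0.0925 [ 0.5593 -0.0355]
-0.062 n39 q -0.0103..0.0091 med 0.0012 zmax 0.0971 zmed 0.0931 [ 0.5575 -0.0298]
-0.056 n39 q -0.0100..0.0090 med 0.0006 zmax 0.0965 zmed 0.0932 [ 0.5557 -0.0241]
-0.050 n38 q -0.0102..0.0089 med 0.0008 zmax 0.0971 zmed 0.0933 [ 0.5539 -0.0184]
-0.044 n37 q -0.0104..0.0087 med 0.0008 zmax 0.0982 zmed 0.0929 [ 0.5521 -0.0126]
-0.038 n41 q -0.0100..0.0087 med 0.0009 zmax 0.0968 zmed 0.0919 [ 0.5503 -0.0069]
-0.032 n21 q -0.0062..0.0038 med -0.0003 zmax 0.0905 zmed 0.0885 [ 0.5484 -0.0012]
-0.026 n19 q -0.0062..0.0039 med -0.0008 zmax 0.0925 zmed 0.0884 [0.5466 0.0045]
-0.020 n19 q -0.0060..0.0035 med -0.0009 zmax 0.0900 zmed 0.0877 [0.5448 0.0102]
-0.014 n21 q -0.0060..0.0038 med -0.0006 zmax 0.0909 zmed 0.0877 [0.5
[... 516 characters left out ...]
.0032 med -0.0006 zmax 0.0895 zmed 0.0863 [0.5303 0.056 ]
0.034 n20 q -0.0061..0.0034 med -0.0011 zmax 0.0881 zmed 0.0860 [0.5285 0.0617]
0.040 n17 q -0.0057..0.0024 med -0.0019 zmax 0.0875 zmed 0.0860 [0.5266 0.0674]
0.046 n62 q -0.0208..0.0197 med -0.0006 zmax 0.1050 zmed 0.0962 [0.5248 0.0731]
0.052 n90 q -0.0224..0.0208 med 0.0018 zmax 0.1047 zmed 0.0996 [0.523  0.0789]
0.058 n76 q -0.0228..0.0206 med 0.0017 zmax 0.1057 zmed 0.0995 [0.5212 0.0846]
tray ((0.4585864543914795, 0.26637107133865356), (0.19213713705539703, 0.2106686383485794), 82.26403045654297) 1328
0.1 [ 0.4429 -0.2958  0.1104] 190
0.13 [ 0.4431 -0.2954  0.1423] 108
red px 499.0 264.2923076923077 65 [ 0.4434 -0.297   0.146 ]
```

```bash
cat >> h.py <<'E'
from scipy.spatial.transform import Rotation as Ro
def plan(target,yaw_deg=None,tilt=None):
    s=arm.observe(); R=Ro.from_rotvec(s['ee_rot']).as_matrix(); p=np.array(s['position'])
    dl=R.T@(np.array(target)-p)*100
    out='pos %s yaw %.2f z-axis %s t=%.2f shift cm %s |%.1f|'%(p.round(4),np.degrees(np.arctan2(R[1,0],R[0,0])),R[:,2].round(3),s['clock'],dl.round(2),np.linalg.norm(dl))
    if yaw_deg is not None:
        y=np.radians(yaw_deg); X=np.array([np.cos(y),np.sin(y),0]);Z=np.array([0,0,-1.])
        Rt=np.stack([X,np.cross(Z,X),Z],1)
        if tilt is not None: Rt=Rt@Ro.from_rotvec(tilt).as_matrix()
        out+=' turn %s'%Ro.from_matrix(R.T@Rt).as_rotvec().round(3)
    print(out,'F',np.round(s['force'],2),'w %.4f'%s['width'],'j',np.round(s['joints'],2))
E
python3 -c "
from h import *
plan([.535,.045,.28],17.4)"
```

```text
pos [0.2123 0.5875 0.2481] yaw 70.13 z-axis [-0.    -0.001 -1.   ] t=0.15 shift cm [-40.05  48.79  -3.14] |63.2| turn [0.001 0.001 0.92 ] F [-0.09  0.43  0.24] w 1.0004 j [-1.33  0.44  0.02  1.57 -0.01  1.13 -0.08]
```

Call:
apply_moves(
  commands=[
    [0, 0, -4, 0, 0, 0],
    [0, 0, -3, 0, 0, 0],
    [0, 4.5, 0, 0, 0, 0.13],
    [0, 0, 0, 0, 0, 0.13],
    [0, 0, 0, 0, 0, 0.13],
  ],
)

```text
clock: 0.65
position: [0.2565, 0.5716, 0.3188]
ee_rot: [2.877, 1.26, 0.001]
force: [-1.0, -0.3, -0.2]
width: 0.999
```

```bash
python3 -c "
from h import *
plan([.535,.045,.28],17.4)"
```

```text
pos [0.2565 0.5716 0.3188] yaw 47.31 z-axis [ 0.001 -0.    -1.   ] t=0.65 shift cm [-19.82  56.18   3.9 ] |59.7| turn [ 0.    -0.     0.522] F [-0.96 -0.26 -0.2 ] w 0.9987 j [-1.32  0.39  0.13  1.47 -0.05  1.28 -0.36]
```

Call:
apply_moves(
  commands=[
    [-1.6, 4.6, 0, 0, 0, 0],
    [-1.6, 4.6, 0, 0, 0, 0],
    [-1.6, 4.6, 0, 0, 0, 0],
    [-1.6, 4.6, 0, 0, 0, 0],
    [-1.6, 4.6, 0, 0, 0, 0],
  ],
)

```text
clock: 1.15
position: [0.3719, 0.3567, 0.3186]
ee_rot: [2.872, 1.272, -0.0]
force: [0.3, 0.1, 1.2]
width: 0.997
```

Call:
apply_moves(
  commands=[
    [-1.6, 4.6, 0, 0, 0, 0],
    [-1.6, 4.6, 0, 0, 0, 0],
    [-1.6, 4.6, 0, 0, 0, 0],
    [0, 0, 0, 0, 0, 0.13],
    [0, 0, 0, 0, 0, 0.13],
  ],
)

```text
clock: 1.65
position: [0.442, 0.2284, 0.3188]
ee_rot: [3.017, 0.876, -0.0]
force: [0.2, 1.1, 0.3]
width: 1.001
```

Call:
apply_moves(
  commands=[
    [0, 0, 0, 0, 0, 0.13],
    [0, 0, 0, 0, 0, 0.13],
    [0, 0, 0, 0, 0, 0],
  ],
)

```text
clock: 1.95
position: [0.4411, 0.2303, 0.3185]
ee_rot: [3.103, 0.488, -0.001]
force: [0.1, -0.5, 0.1]
width: 0.998
```

```bash
python3 -c "
from h import *
plan([.535,.045,.28],17.4)"
```

```text
pos [0.4411 0.2303 0.3185] yaw 17.86 z-axis [-0. -0. -1.] t=1.95 shift cm [ 3.25 20.52  3.86] |21.1| turn [0.    0.    0.008] F [ 0.13 -0.47  0.15] w 0.9985 j [-0.9   0.17  0.36  1.79 -0.06  1.2  -0.2 ]
```

```bash
python3 -c "
from h import *
grab('wrist','w1')"
```

Call:
apply_moves(
  commands=[
    [0.8, 4.5, 0, 0, 0, 0],
    [0.8, 4.5, 0, 0, 0, 0],
    [0.8, 4.5, 0, 0, 0, 0],
    [0.8, 4.5, 0, 0, 0, 0],
    [0.1, 2.4, 0, 0, 0, 0],
  ],
)

```text
clock: 2.5
position: [0.5369, 0.0425, 0.3189]
ee_rot: [3.101, 0.492, 0.001]
force: [-0.4, 0.1, 0.1]
width: 0.998
```

Call:
apply_moves(
  commands=[
    [0, 0, 3.9, 0, 0, 0.008],
    [0, 0, 0, 0, 0, 0],
  ],
)

```text
clock: 2.7
position: [0.5334, 0.0457, 0.2762]
ee_rot: [3.104, 0.481, -0.011]
force: [-0.7, 0.8, -0.4]
width: 1.0
```

```bash
python3 -c "
from h import *
grab('wrist','w2')
plan([.535,.045,.28],17.4)"
```

```text
pos [0.5342 0.0466 0.2782] yaw 17.68 z-axis [-0.005 -0.001 -1.   ] t=2.75 shift cm [ 0.03  0.18 -0.18] |0.3| turn [-0.001  0.005  0.005] F [-0.67  0.06  0.6 ] w 1.0007 j [-0.57  0.28  0.49  1.77 -0.14  1.13  0.28]
```

View pics/w1.png

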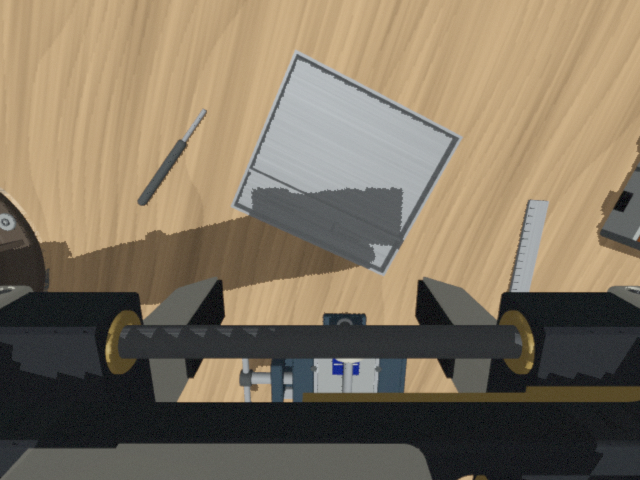

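View pics/w2.png

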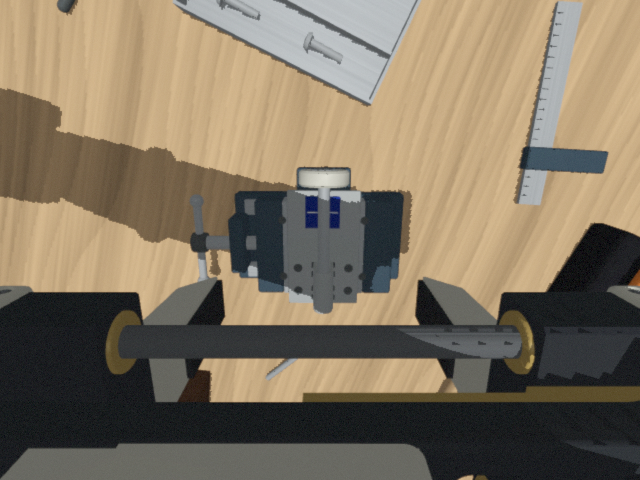

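The w1 picture shows the tray, corners near (298,52), (460,138), (383,272) and (235,205). In w2 the wheel is at (323,178), the stem runs down x≈323, and the sleeve is below the dye at (323,235). I'll measure the axis, mouth and tray in these views.

Run:
```python
from h import *
np.set_printoptions(precision=4,suppress=True)
im,d,c=load('w2'); W=cloud(d,c); z=W[...,2]
m=np.zeros(z.shape,bool); m[160:315,225:410]=1
hi=m&(z>.083)&(z<.12)
w=W[hi]
a=np.array([-np.sin(np.radians(17.4)),np.cos(np.radians(17.4))]); n=np.array([a[1],-a[0]])
o=np.array([.5396,.0266])
t=(w[:,:2]-o)@a; q=(w[:,:2]-o)@n
for lo in np.arange(t.min(),t.max(),.006):
    k=(t>=lo)&(t<lo+.006)
    if k.sum()>3: print('%.3f n%d q %.4f..%.4f mid %.4f zmax %.4f zmed %.4f'%(lo,k.sum(),q[k].min(),q[k].max(),(q[k].min()+q[k].max())/2,np.percentile(w[k,2],97),np.median(w[k,2])))
p=m&(abs(z-.062)<.003); print('plate z',np.median(z[p]))
hsv=cv2.cvtColor(im,cv2.COLOR_RGB2HSV)
b=m&(hsv[...,0]>110)&(hsv[...,0]<130)&(hsv[...,1]>200)
wb=W[b]; print('dye t',((wb[:,:2]-o)@a).min(),((wb[:,:2]-o)@a).max(),'q',((wb[:,:2]-o)@n).min(),((wb[:,:2]-o)@n).max(), np.median(wb[:,2]))
cv2.imwrite('pics/w2c.png',cv2.resize(im[160:320,225:410,::-1],None,fx=4,fy=3.7,interpolation=cv2.INTER_CUBIC))
im,d,c=load('w1'); W=cloud(d,c); z=W[...,2]
hsv=cv2.cvtColor(im,cv2.COLOR_RGB2HSV)
C=np.array([ray(u,v,.024,c) for u,v in((298,52),(460,138),(383,272),(235,205))])
print(C,C.mean(0)); 
for i in range(4): e=C[(i+1)%4]-C[i]; print(np.linalg.norm(e),np.degrees(np.arctan2(e[1],e[0])))
```

```text
-0.075 n96 q -0.0079..0.0110 mid 0.0016 zmax 0.0961 zmed 0.0941
-0.069 n111 q -0.0079..0.0109 mid 0.0015 zmax 0.0960 zmed 0.0939
-0.063 n107 q -0.0079..0.0108 mid 0.0015 zmax 0.0964 zmed 0.0941
-0.057 n120 q -0.0079..0.0108 mid 0.0015 zmax 0.0961 zmed 0.0940
-0.051 n115 q -0.0078..0.0106 mid 0.0014 zmax 0.0962 zmed 0.0940
-0.045 n113 q -0.0079..0.0116 mid 0.0019 zmax 0.0960 zmed 0.0940
-0.039 n140 q -0.0079..0.0115 mid 0.0018 zmax 0.0962 zmed 0.0935
-0.033 n105 q -0.0079..0.0105 mid 0.0013 zmax 0.0953 zmed 0.0898
-0.027 n69 q -0.0031..0.0065 mid 0.0017 zmax 0.0913 zmed 0.0895
-0.021 n65 q -0.0031..0.0064 mid 0.0017 zmax 0.0910 zmed 0.0894
-0.015 n68 q -0.0031..0.0064 mid 0.0016 zmax 0.0910 zmed 0.0891
-0.009 n67 q -0.0031..0.0063 mid 0.0016 zmax 0.0905 zmed 0.0887
-0.003 n67 q -0.0031..0.0062 mid 0.0015 zmax 0.0903 zmed 0.0884
0.003 n71 q -0.0032..0.0062 mid 0.0015 zmax 0.0898 zmed 0.0883
0.009 n73 q -0.0032..0.0071 mid 0.0019 zmax 0.0896 zmed 0.0878
0.015 n76 q -0.0032..0.0070 mid 0.0019 zmax 0.0892 zmed 0.0875
0.021 n75 q -0.0032..0.0069 mid 0.0019 zmax 0.0891 zmed 0.0874
0.027 n76 q -0.0033..0.0068 mid 0.0018 zmax 0.0886 zmed 0.0871
0.033 n78 q -0.0033..0.0068 mid 0.0017 zmax 0.0884 zmed 0.0870
0.039 n81 q -0.0033..0.0067 mid 0.0017 zmax 0.0880 zmed 0.0866
0.045 n110 q -0.0192..0.0224 mid 0.0016 zmax 0.1037 zmed 0.0988
0.051 n353 q -0.0203..0.0235 mid 0.0016 zmax 0.1049 zmed 0.1015
0.057 n382 q -0.0202..0.0233 mid 0.0015 zmax 0.1046 zmed 0.1007
0.063 n68 q -0.0083..0.0138 mid 0.0028 zmax 0.1016 zmed 0.0929
plate z 0.061335429341567015
dye t nan nan q nan nan nan
[[0.3707 0.3716 0.024 ]
 [0.5729 0.3433 0.024 ]
 [0.5475 0.1623 0.024 ]
 [0.3471 0.1886 0.024 ]] [0.4595 0.2664 0.024 ]
0.2040800663383638 -7.967780818542915
0.18281083836306142 -97.98330480213014
0.20204971564888316 172.51223559887472
0.18451426641408109 82.64952129722602
```

View pics/w2c.png

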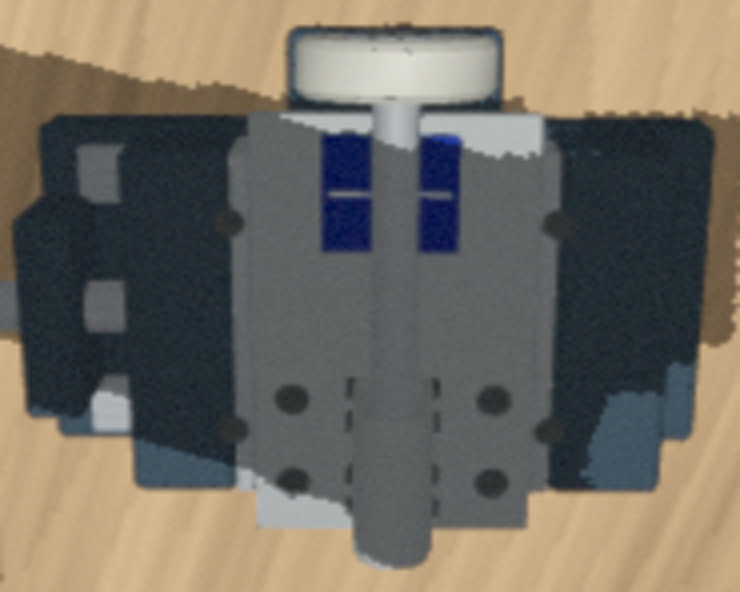

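```bash
python3 -c "
from h import *
plan([.5375,.0386,.142],17.4)"
```

```text
pos [0.5342 0.0466 0.2782] yaw 17.68 z-axis [-0.005 -0.001 -1.   ] t=2.75 shift cm [ 0.14  0.87 13.62] |13.6| turn [-0.001  0.005  0.005] F [-0.67  0.06  0.6 ] w 1.0007 j [-0.57  0.28  0.49  1.77 -0.14  1.13  0.28]
```

Call:
apply_moves(
  commands=[
    [0.14, 0.87, 4, 0, 0.005, 0.005],
    [0, 0, 4, 0, 0, 0],
    [0, 0, 4, 0, 0, 0],
    [0, 0, 1.6, 0, 0, 0],
    [0, 0, 0, 0, 0, 0],
  ],
  claw=0.0,
  newtons=12,
)

```text
clock: 3.25
position: [0.5392, 0.0401, 0.1427]
ee_rot: [-3.104, -0.477, -0.002]
force: [0.0, 0.0, 0.8]
width: 0.613
```

```bash
python3 -c "
from h import *
plan([.5375,.0386,.092],17.4)"
```

```text
pos [0.5392 0.0401 0.1427] yaw 17.46 z-axis [ 0.001  0.001 -1.   ] t=3.25 shift cm [-0.21  0.09  5.07] |5.1| turn [-0.001 -0.002  0.001] F [0.01 0.   0.78] w 0.6126 j [-0.5   0.43  0.44  1.93 -0.25  0.83  0.38]
```

Call:
apply_moves(
  commands=[
    [0, 0, 3, 0, 0, 0],
    [0, 0, 0, 0, 0, 0],
    [0, 0, 0, 0, 0, 0],
  ],
)

```text
clock: 3.55
position: [0.5409, 0.0394, 0.1153]
ee_rot: [-3.105, -0.473, -0.009]
force: [0.2, 0.0, 0.8]
width: 0.498
```

```bash
python3 -c "
from h import *
plan([.5375,.0386,.092],17.4)
grab('wrist','w3');plan([.5375,.0386,.092],17.4)"
```

```text
pos [0.5409 0.0394 0.1153] yaw 17.32 z-axis [ 0.006  0.002 -1.   ] t=3.55 shift cm [-0.37 -0.02  2.33] |2.4| turn [-0.    -0.006 -0.001] F [0.17 0.01 0.8 ] w 0.4985 j [-0.48  0.47  0.42  1.96 -0.28  0.76  0.41]
pos [0.5413 0.0393 0.1157] yaw 17.30 z-axis [ 0.007  0.002 -1.   ] t=3.60 shift cm [-0.4  -0.05  2.36] |2.4| turn [-0.    -0.007 -0.002] F [-0.06 -0.03 -0.09] w 0.4994 j [-0.48  0.47  0.42  1.96 -0.28  0.76  0.41]
```

View pics/w3.png

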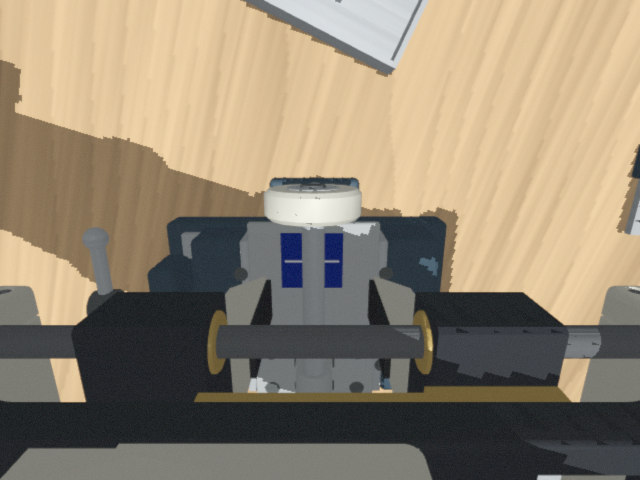

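The picture shows the stem at x≈313 with the fingers centred at about x≈321, so the tool has drifted a few mm towards +x. That agrees with the measured pose, so I'll correct it.

Call:
apply_moves(
  commands=[
    [-0.4, 0, 0, 0, -0.007, 0],
    [0, 0, 1.4, 0, 0, 0],
    [0, 0, 0, 0, 0, 0],
  ],
)

```text
clock: 3.9
position: [0.5359, 0.0378, 0.0998]
ee_rot: [3.106, 0.471, -0.004]
force: [-0.4, 0.3, 0.3]
width: 0.5
```

```bash
python3 -c "
from h import *
plan([.5375,.0386,.092],17.4)
"
```

```text
pos [0.5359 0.0378 0.0998] yaw 17.26 z-axis [-0.003 -0.    -1.   ] t=3.90 shift cm [ 0.18 -0.03  0.78] |0.8| turn [-0.     0.003 -0.002] F [-0.36  0.3   0.31] w 0.5000 j [-0.47  0.49  0.41  1.97 -0.29  0.73  0.42]
```

Call:
apply_moves(
  commands=[
    [0.1, 0, 0.7, 0, 0.003, 0],
    [0, 0, 0, 0, 0, 0],
    [0, 0, 0, 0, 0, 0],
  ],
)

```text
clock: 4.2
position: [0.5374, 0.038, 0.0929]
ee_rot: [-3.106, -0.471, -0.002]
force: [-0.8, 0.4, -0.8]
width: 0.498
```

```bash
python3 -c "
from h import *
plan([.5375,.0386,.092],17.4)
"
```

```text
pos [0.5374 0.038  0.0929] yaw 17.24 z-axis [ 0.001  0.    -1.   ] t=4.20 shift cm [ 0.03 -0.06  0.09] |0.1| turn [-0.    -0.001 -0.003] F [-0.75  0.36 -0.83] w 0.4976 j [-0.47  0.5   0.41  1.98 -0.3   0.72  0.42]
```

Call:
apply_moves(
  commands=[
    [0, 0, 0, 0, 0, 0],
    [0, 0, 0, 0, 0, 0],
    [0, 0, 0, 0, 0, 0],
    [0, 0, 0, 0, 0, 0],
  ],
  claw=1.0,
  newtons=12,
)

```text
clock: 4.6
position: [0.5374, 0.038, 0.0928]
ee_rot: [-3.106, -0.471, -0.002]
force: [0.0, -0.8, 0.2]
width: 0.203
```

Call:
apply_moves(
  commands=[
    [0, 0, 0, 0, 0, 0],
    [0, 0, 0, 0, 0, 0],
    [0, 0, 0, 0, 0, 0],
  ],
)

```text
clock: 4.9
position: [0.5375, 0.038, 0.0928]
ee_rot: [-3.106, -0.471, -0.002]
force: [0.7, 0.4, -0.1]
width: 0.108
```

```bash
python3 -c "
from h import *
plan([.5375,.0386,.092],17.4)
"
```

```text
pos [0.5375 0.038  0.0928] yaw 17.25 z-axis [ 0.001  0.    -1.   ] t=4.90 shift cm [ 0.01 -0.06  0.08] |0.1| turn [ 0.    -0.001 -0.003] F [ 0.73  0.36 -0.12] w 0.1085 j [-0.47  0.5   0.41  1.98 -0.3   0.72  0.42]
```

Call:
apply_moves(
  commands=[
    [0, -0.2, 0, 0, 0, 0],
    [0, -0.4, 0, 0, 0, 0],
    [0, -0.4, 0, 0, 0, 0],
  ],
)

```text
clock: 5.2
position: [0.5341, 0.0479, 0.0926]
ee_rot: [-3.106, -0.471, -0.001]
force: [0.3, 0.4, -0.3]
width: 0.116
```

```bash
python3 -c "
from h import *
plan([.5375-.299*.05,.038+.954*.05,.092],17.4)
grab('wrist','w4')
"
```

```text
pos [0.5341 0.0479 0.0926] yaw 17.24 z-axis [ 0.001  0.    -1.   ] t=5.20 shift cm [ 0.02 -3.95  0.06] |3.9| turn [-0.    -0.001 -0.003] F [ 0.26  0.37 -0.27] w 0.1163 j [-0.49  0.5   0.41  1.98 -0.3   0.71  0.4 ]
```

View pics/w4.png

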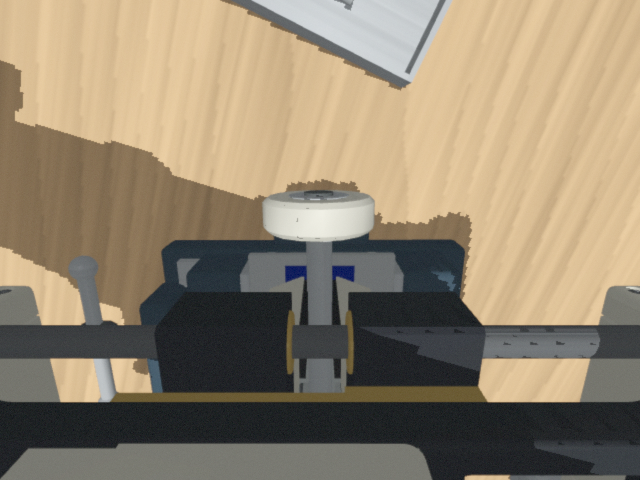

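The wheel moved with the hand relative to the plate, and the forces stay near zero. I'll keep drawing it out.

Call:
apply_moves(
  commands=[
    [0, -0.5, 0, 0, 0, 0],
    [0, -0.5, 0, 0, 0, 0],
    [0, -0.5, 0, 0, 0, 0],
    [0, -0.5, 0, 0, 0, 0],
    [0, -0.5, 0, 0, 0, 0],
  ],
)

```text
clock: 5.75
position: [0.5267, 0.072, 0.0927]
ee_rot: [-3.106, -0.471, -0.001]
force: [-0.9, -1.0, -0.7]
width: 0.115
```

Call:
apply_moves(
  commands=[
    [0, -0.5, 0, 0, 0, 0],
    [0, -0.5, 0, 0, 0, 0],
    [0, -0.5, 0, 0, 0, 0],
    [0, -0.5, 0, 0, 0, 0],
    [0, 0, 0, 0, 0, 0],
  ],
  newtons=20,
)

```text
clock: 6.25
position: [0.5208, 0.0915, 0.0927]
ee_rot: [-3.105, -0.473, -0.001]
force: [0.7, 0.4, -1.1]
width: 0.11
```

```bash
python3 -c "
from h import *
plan([.5375-.299*.05,.038+.954*.05,.092],17.4)
grab('top','t5')
grab('scene','s5')
im=cv2.imread('pics/s5.png');cv2.imwrite('pics/s5c.png',cv2.resize(im[180:300,250:400],None,fx=5,fy=5))
im=cv2.imread('pics/t5.png');cv2.imwrite('pics/t5c.png',cv2.resize(im[160:280,220:360],None,fx=5,fy=5))
"
```

```text
pos [0.5208 0.0915 0.0927] yaw 17.31 z-axis [ 0.001  0.001 -1.   ] t=6.25 shift cm [-0.    0.6   0.07] |0.6| turn [-0.    -0.001 -0.002] F [ 0.68  0.43 -1.09] w 0.1104 j [-0.57  0.49  0.41  2.   -0.29  0.7   0.32]
```

View pics/s5c.png

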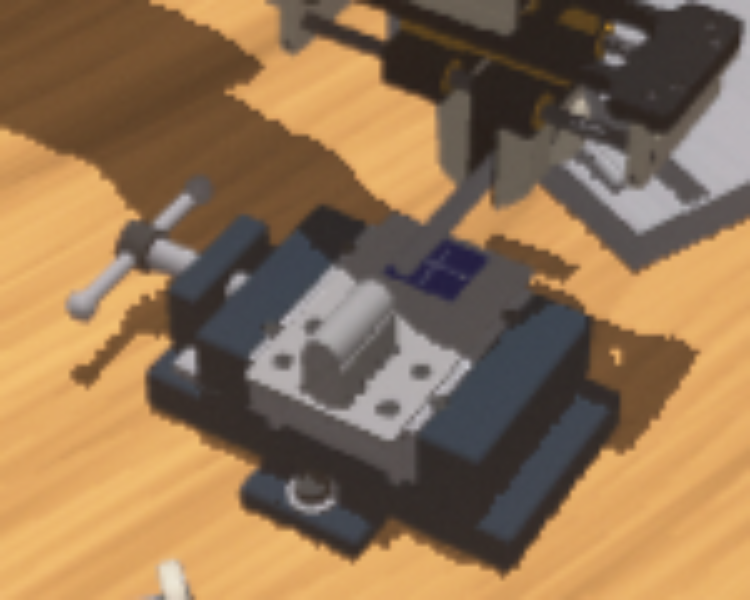

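View pics/t5c.png

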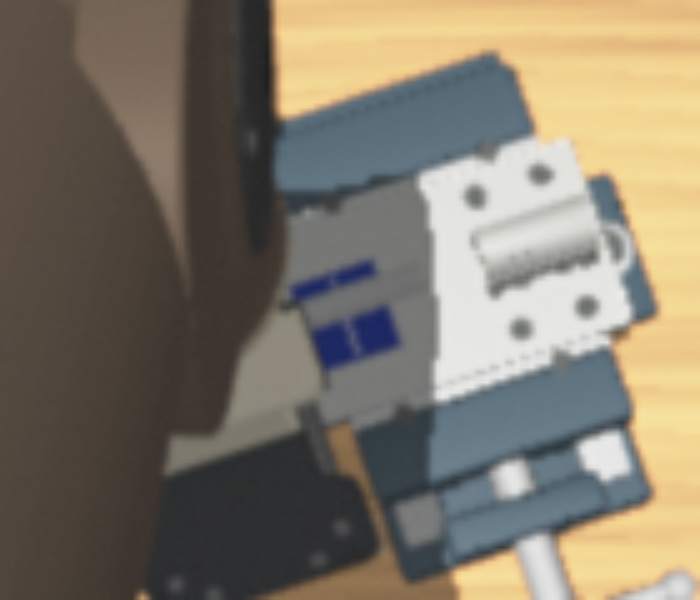

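The stem is fully out: the scene view shows its bare end beyond the sleeve mouth, over the dye. I'll lift it and carry it to the tray.

Call:
apply_moves(
  commands=[
    [0, 0, -2, 0, 0, 0],
    [0, 0, -4, 0, 0, 0],
    [0, 0, -4, 0, 0, 0],
    [0, 0, -3, 0, 0, 0],
    [0, 0, 0, 0, 0, 0],
  ],
)

```text
clock: 6.85
position: [0.5233, 0.0903, 0.2268]
ee_rot: [-3.105, -0.469, -0.013]
force: [1.0, 0.4, -1.7]
width: 0.113
```

```bash
python3 -c "
from h import *
plan([.4474,.2923,.222],82.3)
"
```

```text
pos [0.5233 0.0903 0.2268] yaw 17.19 z-axis [ 0.008  0.003 -1.   ] t=6.85 shift cm [ -1.28 -21.54   0.47] |21.6| turn [ 0.005 -0.008 -1.136] F [ 0.95  0.44 -1.68] w 0.1131 j [-0.65  0.31  0.5   1.87 -0.18  1.    0.22]
```

Call:
apply_moves(
  commands=[
    [-0.2, -3, 0, 0, 0, 0],
    [-0.3, -4, 0, 0, 0, 0],
    [-0.3, -4, 0, 0, 0, 0],
    [-0.3, -4, 0, 0, 0, 0],
    [-0.2, -4, 0, 0, 0, 0],
  ],
)

```text
clock: 7.35
position: [0.4511, 0.2689, 0.2219]
ee_rot: [3.106, 0.47, 0.0]
force: [0.9, 0.3, -1.1]
width: 0.114
```

Call:
apply_moves(
  commands=[
    [0, -2.4, 0, 0, 0, -0.1],
    [0, 0, 0, 0, 0, -0.14],
    [0, 0, 0, 0, 0, -0.14],
    [0, 0, 0, 0, 0, -0.14],
    [0, 0, 0, 0, 0, -0.14],
  ],
)

```text
clock: 7.85
position: [0.4447, 0.2905, 0.2217]
ee_rot: [2.781, 1.459, -0.001]
force: [-0.2, 0.6, -2.5]
width: 0.112
```

Call:
apply_moves(
  commands=[
    [0, 0, 0, 0, 0, -0.14],
    [0, 0, 0, 0, 0, -0.14],
    [0, 0, 0, 0, 0, -0.14],
    [0, 0, 0, 0, 0, -0.056],
    [0, 0, 0, 0, 0, 0],
  ],
)

```text
clock: 8.35
position: [0.4449, 0.2904, 0.2218]
ee_rot: [2.365, 2.068, -0.001]
force: [-1.2, 0.6, -0.6]
width: 0.115
```

```bash
python3 -c "
from h import *
plan([.4474,.2923,.15],82.3)
grab('wrist','w6');grab('top','t6');grab('scene','s6')
im=cv2.imread('pics/s6.png');cv2.imwrite('pics/s6c.png',cv2.resize(im[100:260,300:470],None,fx=4,fy=3.7))
"
```

```text
pos [0.4449 0.2904 0.2218] yaw 82.33 z-axis [-0. -0. -1.] t=8.35 shift cm [0.23 0.22 7.18] |7.2| turn [-0.     0.     0.001] F [-1.21  0.62 -0.59] w 0.1147 j [-0.82  0.31  0.18  1.85 -0.07  0.99  0.83]
```

View pics/w6.png

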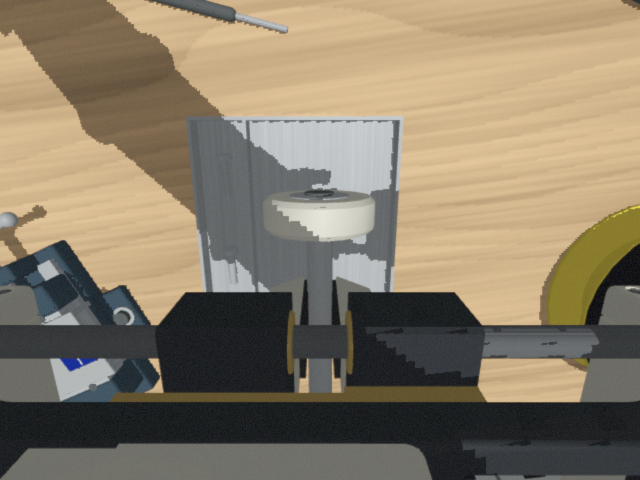

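View pics/s6c.png

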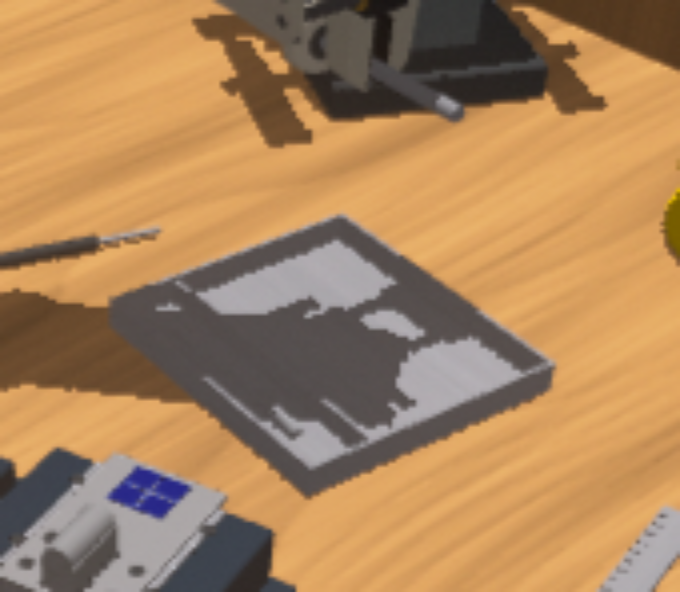

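View pics/t6.png

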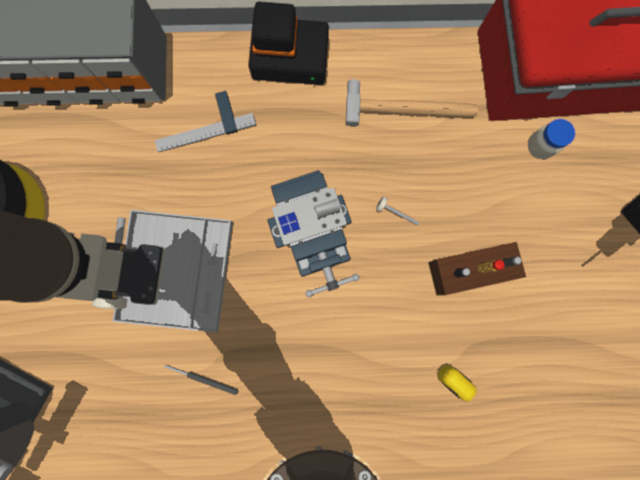

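The roller is held with the wheel at (320,215) in the wrist view, over the wide bay, and the cross is now visible in the top view at (289,222). I'll measure the roller's tilt in the hand and the mark.

Run:
```python
from h import *
np.set_printoptions(precision=4,suppress=True)
im,d,c=load('w6'); W=cloud(d,c); z=W[...,2]
m=np.zeros(z.shape,bool); m[185:300,255:385]=1; m&=(z>.15)
s=np.array([.4449,.2904]); a=np.array([np.cos(np.radians(172.3)),np.sin(np.radians(172.3))]);n=np.array([a[1],-a[0]])
w=W[m]; t=(w[:,:2]-s)@a; q=(w[:,:2]-s)@n
for lo in np.arange(0.01,.07,.004):
    k=(t>=lo)&(t<lo+.004)
    if k.sum()>3: print('%.3f n%d q %.4f..%.4f zmax %.4f'%(lo,k.sum(),q[k].min(),q[k].max(),np.percentile(w[k,2],98)))
for tag in('t6','s6'):
    im,d,c=load(tag); hsv=cv2.cvtColor(im,cv2.COLOR_RGB2HSV)
    r=(slice(200,250),slice(265,315)) if tag=='t6' else (slice(210,250),slice(320,360))
    b=np.zeros(d.shape,np.uint8); b[r]=((hsv[r][...,0]>108)&(hsv[r][...,0]<132)&(hsv[r][...,1]>150)).astype(np.uint8)
    ys,xs=np.where(b); rect=cv2.minAreaRect(np.stack([xs,ys],1).astype(np.float32)); print(tag,rect,b.sum(),ray(*rect[0],.062,c))
    x0,x1,y0,y1=xs.min()-3,xs.max()+4,ys.min()-3,ys.max()+4
    cv2.imwrite(f'pics/{tag}m.png',cv2.resize(im[y0:y1,x0:x1,::-1],None,fx=16,fy=16,interpolation=cv2.INTER_CUBIC)); print(x0,y0)
```

```text
0.010 n1046 q -0.0221..0.0211 zmax 0.2228
0.014 n218 q -0.0059..0.0045 zmax 0.2179
0.018 n223 q -0.0059..0.0044 zmax 0.2176
0.022 n224 q -0.0058..0.0044 zmax 0.2175
0.026 n238 q -0.0058..0.0044 zmax 0.2175
0.030 n192 q -0.0063..0.0043 zmax 0.2172
0.034 n602 q -0.0191..0.0184 zmax 0.2754
0.038 n905 q -0.0230..0.0221 zmax 0.2338
0.042 n1190 q -0.0235..0.0219 zmax 0.2339
0.046 n1218 q -0.0234..0.0216 zmax 0.2338
0.050 n1799 q -0.0223..0.0211 zmax 0.2327
t6 ((288.6500244140625, 222.9500274658203), (16.76007080078125, 15.811386108398438), 71.56504821777344) 182 [0.5341 0.0451 0.062 ]
276 210
s6 ((337.0, 232.50001525878906), (16.15069580078125, 10.110595703125), 23.198591232299805) 108 [0.5357 0.0469 0.062 ]
325 224
```

View pics/t6m.png

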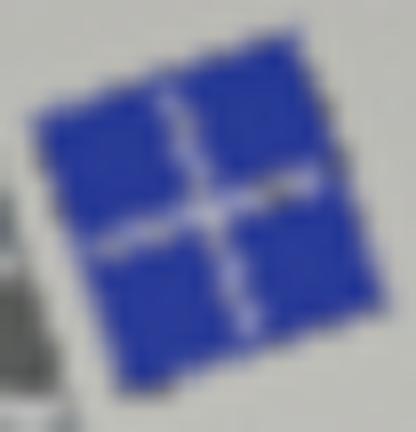

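View pics/s6m.png

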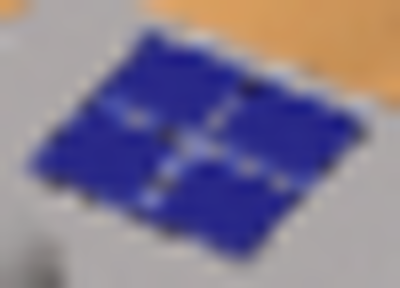

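Call:
apply_moves(
  commands=[
    [0.2, 0.2, 4, 0, 0, 0],
    [0, 0, 4, 0, 0, 0],
    [0, 0, 4, 0.055, 0, 0],
    [0, 0, 0, 0.055, 0, 0],
    [0, 0, 0, 0.055, 0, 0],
  ],
)

```text
clock: 9.0
position: [0.4465, 0.2924, 0.1012]
ee_rot: [-2.268, -1.981, 0.169]
force: [-0.4, 0.1, -1.7]
width: 0.111
```

Call:
apply_moves(
  commands=[
    [0, 0, 0, 0, 0, 0],
    [0, 0, 0, 0, 0, 0],
  ],
)

```text
clock: 9.2
position: [0.4477, 0.2926, 0.1025]
ee_rot: [-2.271, -1.983, 0.161]
force: [0.1, 0.1, -1.3]
width: 0.111
```

```bash
python3 -c "
from h import *
plan([.4474,.2923,.045],82.3,[.165,0,0])
plan([.4474,.2923,.030],82.3,[.165,0,0])
"
```

```text
pos [0.4477 0.2926 0.1025] yaw 82.25 z-axis [-0.16   0.022 -0.987] t=9.20 shift cm [-0.03  0.9   5.68] |5.7| turn [ 0.002 -0.    -0.001] F [ 0.07  0.05 -1.34] w 0.1107 j [-0.68  0.53  0.1   1.86 -0.21  0.9   0.99]
pos [0.4477 0.2926 0.1025] yaw 82.25 z-axis [-0.16   0.022 -0.987] t=9.20 shift cm [-0.03  1.15  7.16] |7.2| turn [ 0.002 -0.    -0.001] F [ 0.07  0.05 -1.34] w 0.1107 j [-0.68  0.53  0.1   1.86 -0.21  0.9   0.99]
```

Call:
apply_moves(
  commands=[
    [0, 0.45, 2.8, 0, 0, 0],
    [0, 0.45, 2.9, 0, 0, 0],
    [0, 0.15, 0.8, 0, 0, 0],
    [0, 0, 0, 0, 0, 0],
    [0, 0, 0, 0, 0, 0],
  ],
)

```text
clock: 9.7
position: [0.4475, 0.2934, 0.0379]
ee_rot: [-2.269, -1.984, 0.161]
force: [-0.9, 0.5, -1.8]
width: 0.112
```

```bash
python3 -c "
from h import *
plan([.4474,.2923,.030],82.3,[.165,0,0])
grab('wrist','w7')
"
```

```text
pos [0.4475 0.2934 0.0379] yaw 82.35 z-axis [-0.161  0.023 -0.987] t=9.70 shift cm [-0.11  0.13  0.78] |0.8| turn [ 0.002 -0.001  0.001] F [-0.9   0.49 -1.8 ] w 0.1119 j [-0.67  0.62  0.08  1.9  -0.23  0.76  1.02]
```

View pics/w7.png

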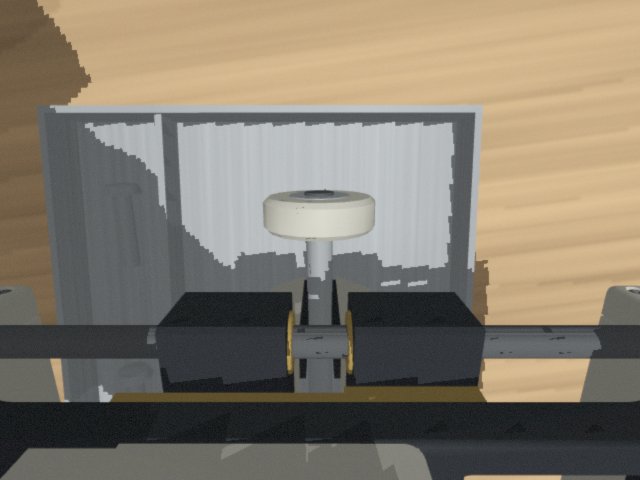

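The roller is well inside the wide bay, between the divider at x≈170 and the wall at x≈475, so I'll lower it gently.

Call:
apply_moves(
  commands=[
    [0, 0.1, 0.5, 0, 0, 0],
    [0, 0, 0.1, 0, 0, 0],
    [0, 0, 0, 0, 0, 0],
  ],
)

```text
clock: 10.05
position: [0.4472, 0.2928, 0.0309]
ee_rot: [-2.269, -1.984, 0.162]
force: [-0.0, 0.6, -1.9]
width: 0.112
```

Call:
apply_moves(
  commands=[
    [0, 0, 0.1, 0, 0, 0],
    [0, 0, 0.1, 0, 0, 0],
    [0, 0, 0, 0, 0, 0],
  ],
)

```text
clock: 10.35
position: [0.4476, 0.2929, 0.0292]
ee_rot: [-2.269, -1.984, 0.161]
force: [1.6, -0.6, 4.0]
width: 0.112
```

Run:
```python
from h import *
plan([.4474,.2923,.030],82.3,[.165,0,0])
im,d,c=grab('wrist','w8'); W=cloud(d,c); z=W[...,2]
print('floor',np.nanmedian(z[135:175,190:440]),'wheel top',np.nanpercentile(z[190:240,265:375],96))
```

```text
pos [0.4476 0.2929 0.0292] yaw 82.31 z-axis [-0.161  0.023 -0.987] t=10.35 shift cm [-0.06 -0.02 -0.08] |0.1| turn [ 0.002 -0.001  0.   ] F [ 1.57 -0.63  3.95] w 0.1123 j [-0.66  0.63  0.08  1.9  -0.23  0.75  1.02]
floor 0.0030214298133494108 wheel top 0.04926984021198947
```

It has touched down: the force is up by about 5 N and the wheel top is at 49 mm, which is the floor plus 46 mm. Releasing.

Call:
apply_moves(
  commands=[
    [0, 0, 0, 0, 0, 0],
    [0, 0, 0, 0, 0, 0],
    [0, 0, 0, 0, 0, 0],
    [0, 0, 0, 0, 0, 0],
    [0, 0, 0, 0, 0, 0],
  ],
  claw=0.25,
)

```text
clock: 10.9
position: [0.4466, 0.2929, 0.0287]
ee_rot: [-2.268, -1.984, 0.163]
force: [-0.1, -0.0, -0.2]
width: 0.376
```

Call:
apply_moves(
  commands=[
    [0, -0.1, -0.8, 0, 0, 0],
    [0, -0.4, -2.5, 0, 0, 0],
    [0, -0.6, -4, 0, 0, 0],
    [0, -0.6, -4, 0, 0, 0],
    [0, 0, 0, 0, 0, 0],
  ],
)

```text
clock: 11.4
position: [0.4512, 0.2941, 0.1486]
ee_rot: [-2.27, -1.985, 0.149]
force: [0.7, 0.6, -0.0]
width: 0.375
```

Run:
```python
from h import *
plan([.4429,-.2965,.25],10.8)
im,d,c=grab('wrist','w9')
```

```text
pos [0.4512 0.2941 0.1486] yaw 82.30 z-axis [-0.155  0.027 -0.988] t=11.40 shift cm [-58.57   5.35 -11.5 ] |59.9| turn [-0.141  0.093  1.246] F [ 0.66  0.62 -0.05] w 0.3755 j [-0.69  0.47  0.12  1.81 -0.19  0.99  0.97]
```

View pics/w9.png

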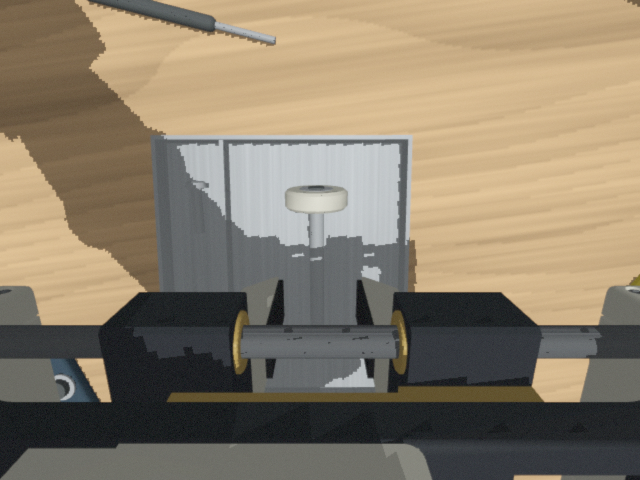

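The roller lies in the wide bay with its wheel at (316,197) and stays put. Now I'll straighten the tool and go to the punch by way of the mark.

Call:
apply_moves(
  commands=[
    [0, -0.6, -4, 0, 0, 0],
    [0, -0.6, -4, -0.08, 0, 0],
    [0, 0, -3, -0.083, 0, 0],
    [0, 0, 0, 0, 0, 0.14],
    [0, 0, 0, 0, 0, 0.14],
  ],
)

```text
clock: 11.95
position: [0.4516, 0.2924, 0.2546]
ee_rot: [-2.633, -1.711, -0.001]
force: [-0.7, 0.1, 0.1]
width: 0.374
```

Call:
apply_moves(
  commands=[
    [0, 0, 0, 0, 0, 0.14],
    [0, 0, 0, 0, 0, 0.14],
    [0, 0, 0, 0, 0, 0.14],
    [0, 0, 0, 0, 0, 0.14],
    [0, 0, 0, 0, 0, 0.14],
  ],
)

```text
clock: 12.45
position: [0.4516, 0.2917, 0.253]
ee_rot: [3.062, 0.703, -0.004]
force: [0.6, 1.5, 0.9]
width: 0.377
```

Call:
apply_moves(
  commands=[
    [0, 0, 0, 0, 0, 0.14],
    [0, 0, 0, 0, 0, 0.13],
    [0, 0, 0, 0, 0, 0],
  ],
  claw=-0.3,
)

```text
clock: 12.75
position: [0.4517, 0.2918, 0.2531]
ee_rot: [3.128, 0.29, -0.003]
force: [-0.3, 0.2, -0.4]
width: 0.589
```

Run:
```python
from h import *
plan([.53,.02,.26],10.8)
```

```text
pos [0.4517 0.2918 0.2531] yaw 10.60 z-axis [-0.002 -0.001 -1.   ] t=12.75 shift cm [ 2.7  28.16 -0.69] |28.3| turn [ 0.     0.002 -0.004] F [-0.32  0.22 -0.37] w 0.5885 j [-0.98  0.3   0.4   1.8  -0.13  1.07 -0.35]
```

Call:
apply_moves(
  commands=[
    [0.4, 4.6, 0, 0, 0, 0],
    [0.4, 4.6, 0, 0, 0, 0],
    [0.4, 4.6, 0, 0, 0, 0],
    [0.4, 4.6, 0, 0, 0, 0],
    [0.4, 4.6, 0, 0, 0, 0],
  ],
)

```text
clock: 13.25
position: [0.5145, 0.068, 0.2534]
ee_rot: [-3.126, -0.301, 0.002]
force: [0.5, 0.6, -0.6]
width: 0.651
```

Call:
apply_moves(
  commands=[
    [0.4, 4.2, -0.5, 0, 0, 0],
    [0, 0, 0, 0, 0, 0],
    [0, 0, 0, 0, 0, 0],
  ],
)

```text
clock: 13.55
position: [0.5262, 0.0282, 0.2583]
ee_rot: [-3.127, -0.294, 0.002]
force: [-0.3, 0.6, -0.1]
width: 0.647
```

Run:
```python
from h import *
plan([.4429,-.2965,.26],10.8)
im,d,c=grab('wrist','w10')
im2=im[:,:,::-1]; cv2.imwrite('pics/w10c.png',im2)
hsv=cv2.cvtColor(im,cv2.COLOR_RGB2HSV)
b=((hsv[...,0]>108)&(hsv[...,0]<132)&(hsv[...,1]>150)).astype(np.uint8); b[:100]=0; b[300:]=0
ys,xs=np.where(b);print(xs.min(),xs.max(),ys.min(),ys.max(),b.sum())
r=cv2.minAreaRect(np.stack([xs,ys],1).astype(np.float32)); print(r)
p=ray(*r[0],.062,c); print(p)
x0,y0=xs.min()-4,ys.min()-4
cv2.imwrite('pics/w10m.png',cv2.resize(im2[y0:ys.max()+5,x0:xs.max()+5],None,fx=12,fy=12,interpolation=cv2.INTER_CUBIC)); print(x0,y0)
plan([.4429,-.2965,.26],10.8)
```

```text
pos [0.5262 0.0282 0.2583] yaw 10.74 z-axis [-0.002  0.    -1.   ] t=13.55 shift cm [-14.23  30.35  -0.17] |33.5| turn [-0.001  0.001 -0.001] F [-0.34  0.58 -0.12] w 0.6474 j [-0.56  0.28  0.52  1.83 -0.16  1.08  0.2 ]
314 637 181 298 981
((474.5707702636719, 239.7952117919922), (323.3694152832031, 112.25503540039062), 1.2018331289291382)
[0.67570911 0.03173317 0.062     ]
310 177
pos [0.526  0.0296 0.2582] yaw 10.84 z-axis [-0.002  0.001 -1.   ] t=13.60 shift cm [-14.29  30.47  -0.2 ] |33.7| turn [-0.001  0.002  0.001] F [-0.09  0.57 -0.31] w 0.6506 j [-0.56  0.28  0.52  1.83 -0.16  1.08  0.2 ]
```

View pics/w10.png

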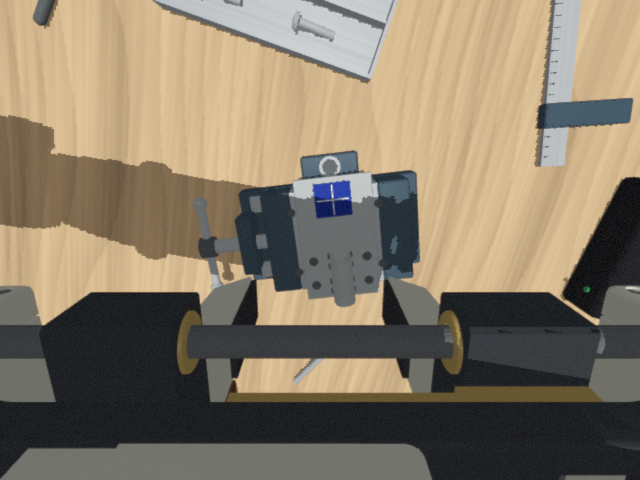

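View pics/w10m.png

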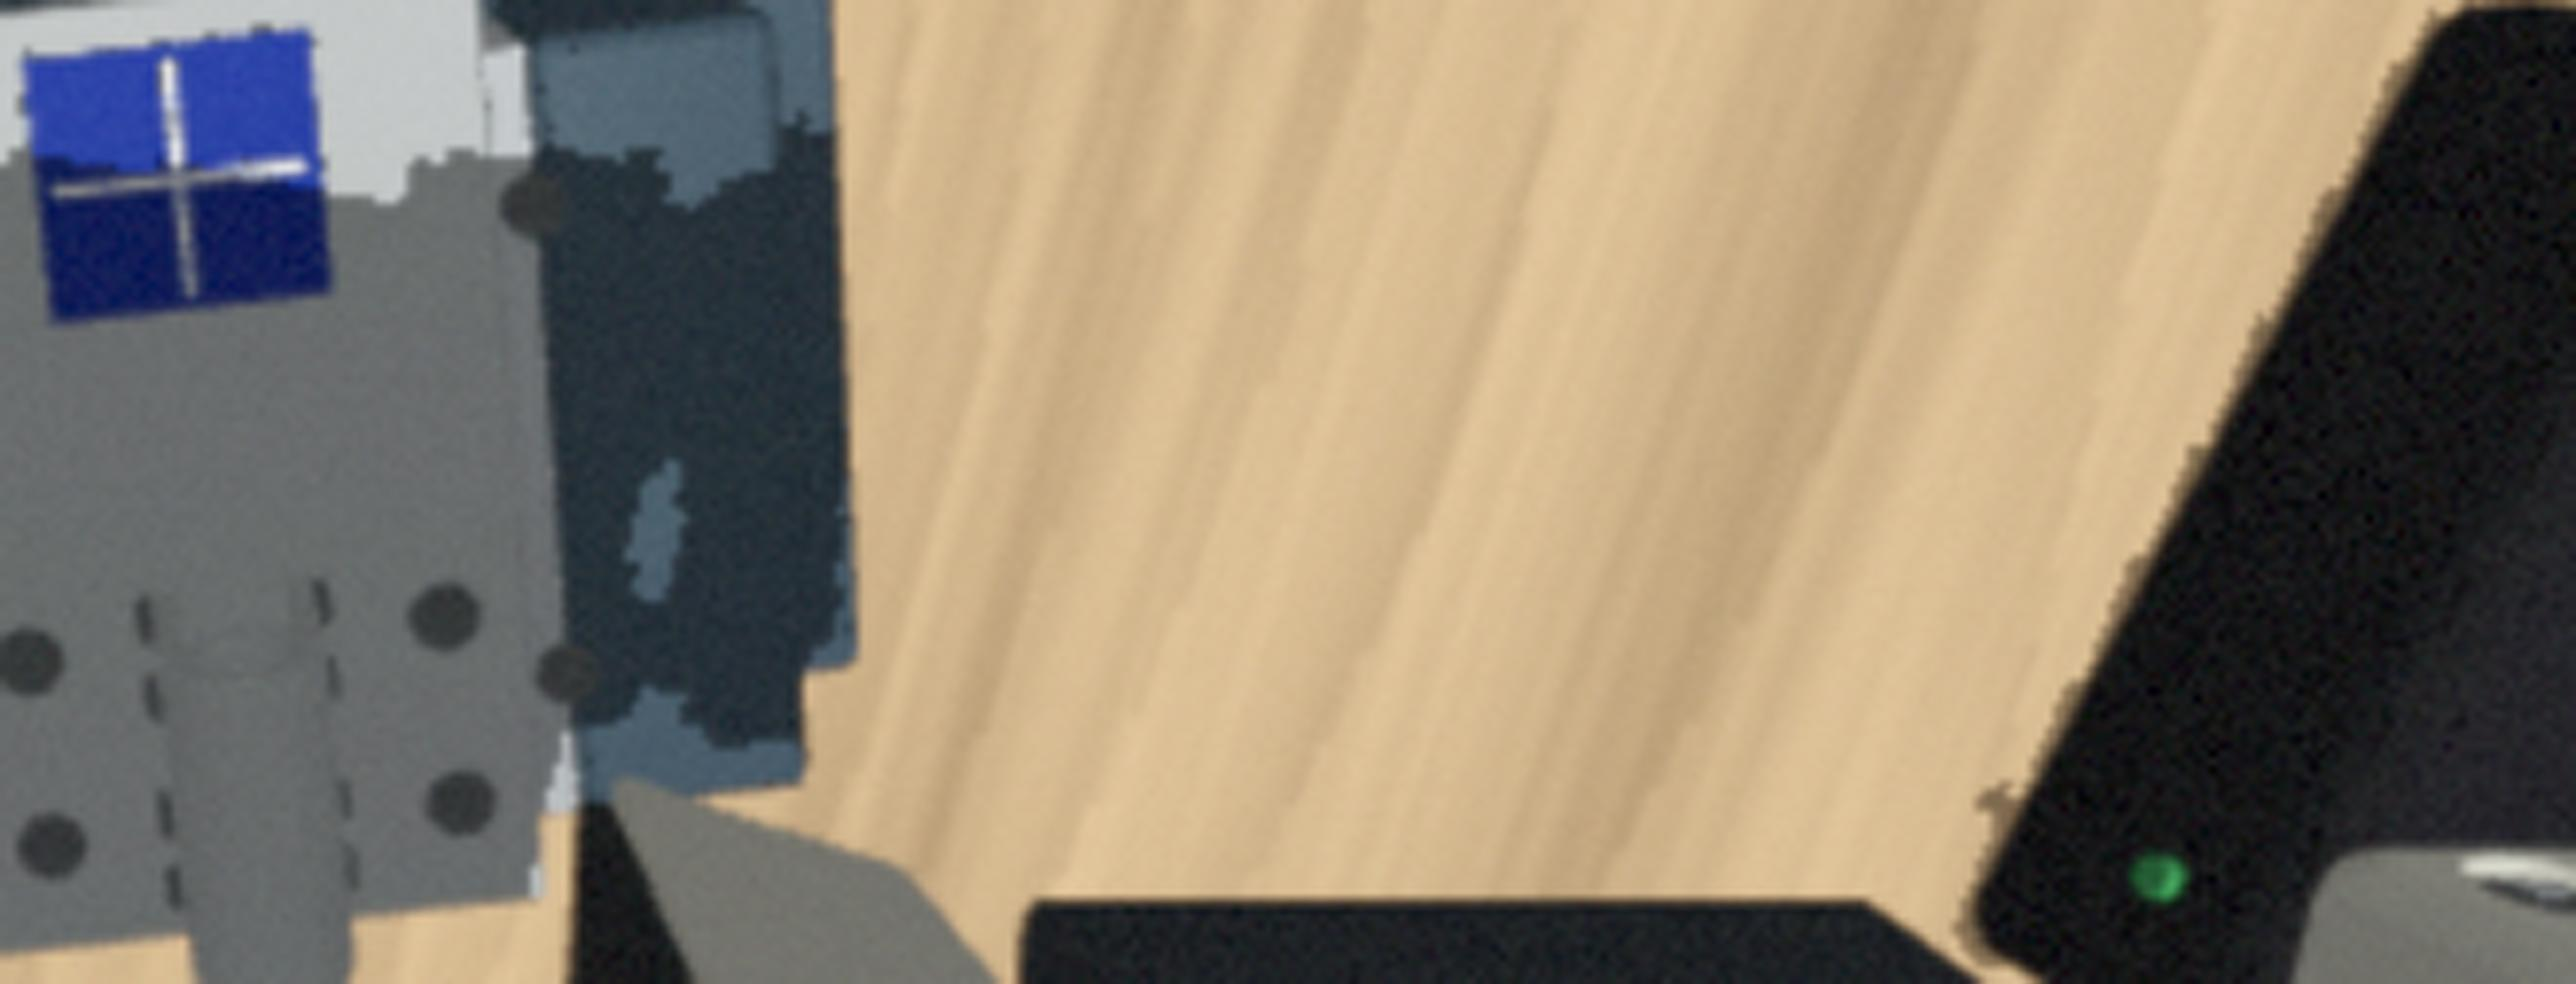

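The cross is at about (332.6,199.3) in w10. The mask picked up another bluish object, so that crop came out too large. I'll restrict the region and turn the crossing into world points.

Run:
```python
from h import *
im,d,c=load('w10'); 
g=im[182:218,315:350].astype(int); hsv=cv2.cvtColor(im[170:230,305:365],cv2.COLOR_RGB2HSV)
b=((hsv[...,0]>108)&(hsv[...,0]<132)&(hsv[...,1]>150)); ys,xs=np.where(b); r=cv2.minAreaRect(np.stack([xs+305,ys+170],1).astype(np.float32)); print(r)
print('w10 cross',ray(332.6,199.34,.062,c),'patch',ray(*r[0],.062,c))
im,d,c=load('t6'); print('t6 cross',ray(288.47,222.8,.062,c))
im,d,c=load('s6'); print('s6 cross',ray(325+195/16-.47,224+148/16-.47,.062,c))
# expected on the sleeve axis line
a=np.array([-.2990,.9542]);n=np.array([.9542,.2990]);o=np.array([.5396,.0266])
for p in (ray(332.6,199.34,.062,load('w10')[2]),ray(288.47,222.8,.062,load('t6')[2])): print('t,q',(p[:2]-o)@a,(p[:2]-o)@n)
```

```text
((332.31536865234375, 199.02308654785156), (33.11727523803711, 35.59796905517578), 82.87498474121094)
w10 cross [0.53478256 0.04469173 0.062     ] patch [0.53446555 0.04493325 0.062     ]
t6 cross [0.53435714 0.04537739 0.062     ]
s6 cross [0.53594923 0.04580217 0.062     ]
t,q 0.01870353959572532 0.0008126300650113825
t,q 0.01948499884461739 0.0006117028446389
```

Call:
apply_moves(
  commands=[
    [-2, 4.2, 0, 0, 0, 0],
    [-2, 4.2, 0, 0, 0, 0],
    [-2, 4.2, 0, 0, 0, 0],
    [-2, 4.2, 0, 0, 0, 0],
    [-2, 4.2, 0, 0, 0, 0],
  ],
)

```text
clock: 14.1
position: [0.4669, -0.1952, 0.2583]
ee_rot: [-3.125, -0.302, 0.002]
force: [1.0, -0.1, 0.7]
width: 0.654
```

Call:
apply_moves(
  commands=[
    [-2, 4.2, -1, 0, 0, 0],
    [-2, 4.2, -1, 0, 0, 0],
    [0, 2.8, -2, 0, 0, 0],
    [0, 0, 0, 0, 0, 0],
    [0, 0, 0, 0, 0, 0],
  ],
)

```text
clock: 14.6
position: [0.4494, -0.3119, 0.2981]
ee_rot: [-3.126, -0.297, 0.002]
force: [0.6, 0.7, -0.2]
width: 0.65
```

Run:
```python
from h import *
plan([.4429,-.2965,.26],10.8)
im,d,c=grab('wrist','w11')
plan([.4429,-.2965,.26],10.8)
```

```text
pos [ 0.4494 -0.3119  0.2981] yaw 10.86 z-axis [-0.001  0.001 -1.   ] t=14.60 shift cm [-0.34 -1.63  3.81] |4.2| turn [-0.002  0.001  0.001] F [ 0.61  0.67 -0.18] w 0.6504 j [-0.    0.3   0.67  1.73 -0.2   1.19  0.92]
pos [ 0.4493 -0.311   0.2976] yaw 10.92 z-axis [-0.002  0.002 -1.   ] t=14.65 shift cm [-0.35 -1.53  3.76] |4.1| turn [-0.002  0.002  0.002] F [ 0.6   0.96 -0.16] w 0.6514 j [-0.    0.3   0.67  1.73 -0.2   1.18  0.92]
```

View pics/w11.png

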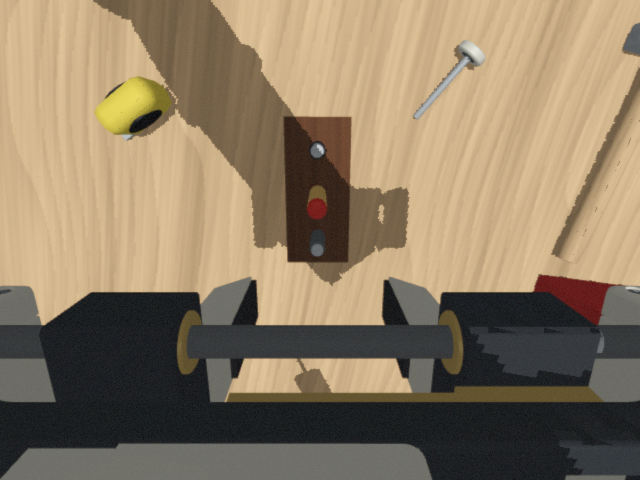

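The wrist view shows the stand at (285–350, 117–262), the red cap at (317,208), and grey punches at (317,150) and (317,245).

Run:
```python
from h import *
np.set_printoptions(precision=4,suppress=True)
im,d,c=load('w11'); W=cloud(d,c); z=W[...,2]
r=(slice(190,225),slice(295,340))
m=(im[...,0]>90)&(im[...,1]<50); b=np.zeros_like(m); b[r]=m[r]
ys,xs=np.where(b); print(xs.min(),xs.max(),ys.min(),ys.max(),b.sum())
top=b&(z>.142); ys,xs=np.where(top); print('cap',W[top].mean(0),np.median(z[top]),ray(xs.mean(),ys.mean(),.146,c),top.sum())
s=np.zeros_like(m); s[110:270,275:360]=1; s&=(abs(z-.064)<.004)
q=cv2.minAreaRect(W[s][:,:2].astype(np.float32)); print(q,np.median(z[s]))
for rr in ((140,160),(236,256)):
    k=np.zeros_like(m); k[rr[0]:rr[1],305:330]=1; k&=(z>.109)&(z<.12); print(W[k].mean(0),k.sum())
```

```text
307 326 198 218 319
cap [ 0.4436 -0.2977  0.1456] 0.14577626266811897 [ 0.4436 -0.2976  0.146 ] 295
((0.44390687346458435, -0.29915839433670044), (0.06616953760385513, 0.149732768535614), 10.851470947265625) 0.06411722567520808
[ 0.4354 -0.2542  0.1126] 208
[ 0.452  -0.3414  0.1129] 166
```

Call:
apply_moves(
  commands=[
    [-0.3, -1.5, 0, 0, 0, 0],
    [0, 0, 4, 0, 0, 0],
    [0, 0, 4, 0, 0, 0],
    [0, 0, 0, 0, 0, 0],
    [0, 0, 0, 0, 0, 0],
  ],
)

```text
clock: 15.15
position: [0.443, -0.2974, 0.2185]
ee_rot: [-3.126, -0.297, 0.004]
force: [0.4, -0.8, 0.9]
width: 0.649
```

Run:
```python
from h import *
plan([.4437,-.2978,.113],10.85)
```

```text
pos [ 0.443  -0.2974  0.2185] yaw 10.84 z-axis [-0.003  0.002 -1.   ] t=15.15 shift cm [ 0.09  0.08 10.55] |10.5| turn [-0.002  0.003 -0.   ] F [ 0.43 -0.8   0.87] w 0.6495 j [ 0.01  0.35  0.65  1.87 -0.25  1.    0.95]
```

Call:
apply_moves(
  commands=[
    [0.05, 0.05, 4, 0, 0, 0],
    [0, 0, 2.5, 0, 0, 0],
    [0, 0, 0, 0, 0, 0],
    [0, 0, 0, 0, 0, 0],
  ],
)

```text
clock: 15.55
position: [0.4443, -0.2997, 0.1553]
ee_rot: [3.128, 0.294, 0.001]
force: [0.3, 0.2, 0.3]
width: 0.649
```

Run:
```python
from h import *
plan([.4437,-.2978,.113],10.85)
```

```text
pos [ 0.4443 -0.2997  0.1553] yaw 10.74 z-axis [ 0. -0. -1.] t=15.55 shift cm [-0.03 -0.2   4.23] |4.2| turn [ 0.    -0.    -0.002] F [0.31 0.25 0.34] w 0.6492 j [ 0.05  0.43  0.6   1.94 -0.32  0.86  1.01]
```

Call:
apply_moves(
  commands=[
    [0, -0.2, 2, 0, 0, 0],
    [0, 0, 2.2, 0, 0, 0],
    [0, 0, 0, 0, 0, 0],
    [0, 0, 0, 0, 0, 0],
  ],
)

```text
clock: 15.95
position: [0.4438, -0.2979, 0.1133]
ee_rot: [3.128, 0.293, 0.001]
force: [-0.0, 0.3, 0.6]
width: 0.651
```

Run:
```python
from h import *
plan([.4437,-.2978,.113],10.85)
grab('wrist','w12')
```

```text
pos [ 0.4438 -0.2979  0.1133] yaw 10.71 z-axis [ 0.001 -0.    -1.   ] t=15.95 shift cm [-0.01 -0.02  0.03] |0.0| turn [ 0.    -0.001 -0.002] F [-0.02  0.29  0.61] w 0.6513 j [ 0.08  0.49  0.57  1.98 -0.37  0.77  1.05]
```

View pics/w12.png

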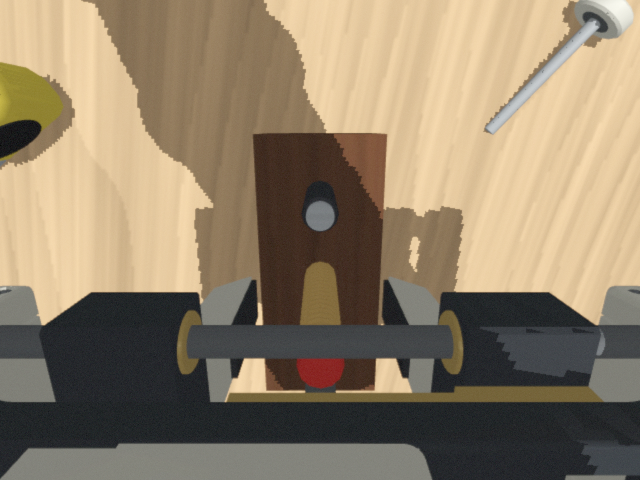

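The punch sits centred between the fingers at (321,300–385). I'll grip it with 50 N.

Call:
apply_moves(
  commands=[
    [0, 0, 0, 0, 0, 0],
    [0, 0, 0, 0, 0, 0],
    [0, 0, 0, 0, 0, 0],
    [0, 0, 0, 0, 0, 0],
    [0, 0, 0, 0, 0, 0],
  ],
  claw=1.0,
  newtons=50,
)

```text
clock: 16.5
position: [0.443, -0.2973, 0.1116]
ee_rot: [-3.127, -0.293, 0.001]
force: [-0.2, -0.5, 0.3]
width: 0.268
```

Call:
apply_moves(
  commands=[
    [0, 0, 0, 0, 0, 0],
    [0, 0, 0, 0, 0, 0],
    [0, 0, 0, 0, 0, 0],
    [0, 0, 0, 0, 0, 0],
    [0, 0, 0, 0, 0, 0],
  ],
)

```text
clock: 17.0
position: [0.4429, -0.2973, 0.1115]
ee_rot: [-3.127, -0.293, 0.002]
force: [-0.2, -0.2, 1.0]
width: 0.177
```

Run:
```python
from h import *
plan([.4437,-.2978,.203],10.85)
```

```text
pos [ 0.4429 -0.2973  0.1115] yaw 10.71 z-axis [-0.001  0.001 -1.   ] t=17.00 shift cm [ 0.06  0.05 -9.15] |9.1| turn [-0.001  0.001 -0.002] F [-0.17 -0.2   1.01] w 0.1767 j [ 0.08  0.49  0.56  1.98 -0.37  0.77  1.05]
```

Call:
apply_moves(
  commands=[
    [0, 0, -1, 0, 0, 0],
    [0, 0, -2, 0, 0, 0],
    [0, 0, -2, 0, 0, 0],
    [0, 0, -2, 0, 0, 0],
    [0, 0, -2, 0, 0, 0],
  ],
)

```text
clock: 17.5
position: [0.4427, -0.2973, 0.2028]
ee_rot: [-3.127, -0.293, 0.002]
force: [0.1, 0.2, -1.6]
width: 0.174
```

Call:
apply_moves(
  commands=[
    [0, 0, -3, 0, 0, 0],
    [0, 0, -3, 0, 0, 0],
    [0, 0, 0, 0, 0, 0],
    [0, 0, 0, 0, 0, 0],
  ],
)

```text
clock: 17.9
position: [0.4431, -0.2974, 0.2621]
ee_rot: [-3.127, -0.293, -0.0]
force: [0.3, -0.1, -2.1]
width: 0.174
```

Run:
```python
from h import *
plan([.5347,.0451,.262],10.85)
for n in('scene','top','wrist'): grab(n,n[0]+'13')
plan([.5347,.0451,.262],10.85)
im=cv2.imread('pics/s13.png');cv2.imwrite('pics/s13c.png',cv2.resize(im[180:340,90:290],None,fx=4,fy=3.7))
```

```text
pos [ 0.4431 -0.2974  0.2621] yaw 10.71 z-axis [ 0.  0. -1.] t=17.90 shift cm [ 1.537e+01 -3.195e+01  3.000e-02] |35.5| turn [-0.    -0.    -0.002] F [ 0.25 -0.14 -2.12] w 0.1737 j [-0.02  0.31  0.67  1.82 -0.21  1.09  0.91]
pos [ 0.4425 -0.2969  0.2605] yaw 10.71 z-axis [-0.003  0.002 -1.   ] t=18.05 shift cm [ 15.42 -31.89  -0.12] |35.4| turn [-0.002  0.003 -0.002] F [ 0.29 -0.36 -1.73] w 0.1775 j [-0.02  0.31  0.67  1.82 -0.21  1.09  0.91]
```

View pics/s13c.png

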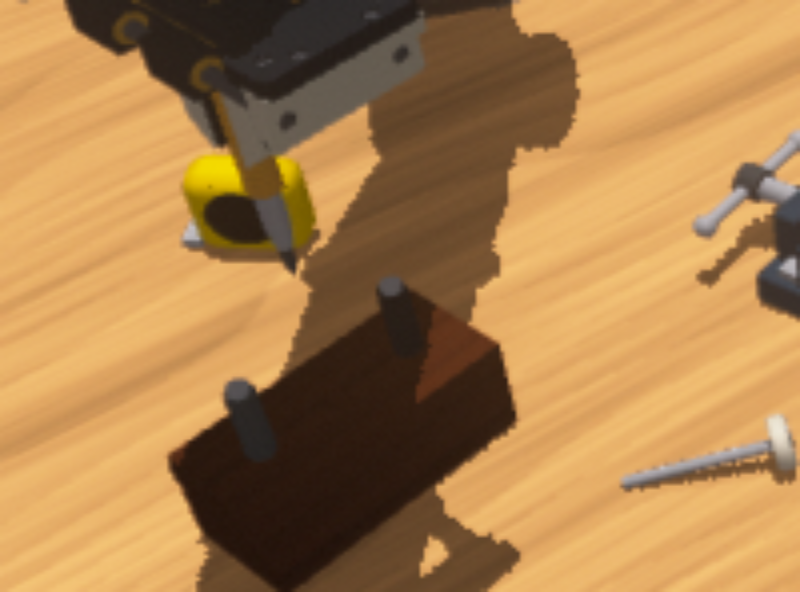

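View pics/w13.png

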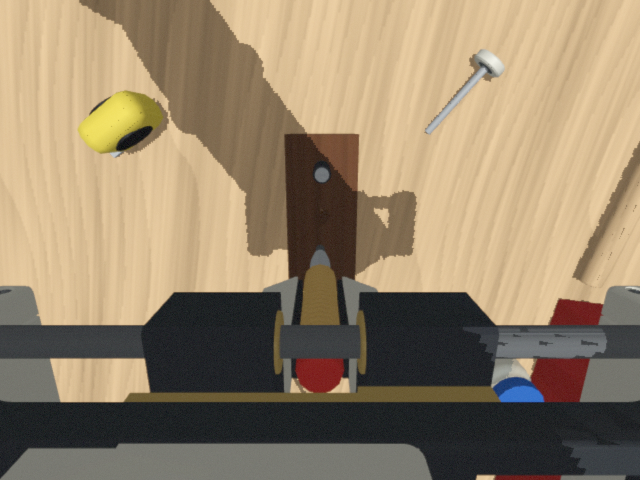

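The punch is out and both neighbours still stand. The tip shows at (320,247) in the wrist view and near (163,253) in the scene view. I'll check the tip and uprightness by projection.

Run:
```python
from h import *
np.set_printoptions(precision=4,suppress=True)
p0=np.array([.4428,-.2971,.2608-.1055])
for tag in('s13','w13','t13'):
    im,d,c=load(tag)
    for h in (0,.058,.125,.14): print(tag,h,proj(p0+[0,0,h],c))
im=cv2.imread('pics/w13.png');cv2.imwrite('pics/w13c.png',cv2.resize(im[225:300,280:360],None,fx=8,fy=8,interpolation=cv2.INTER_CUBIC))
im=cv2.imread('pics/s13.png');cv2.imwrite('pics/s13d.png',cv2.resize(im[190:265,130:190],None,fx=8,fy=8,interpolation=cv2.INTER_CUBIC))
```

```text
s13 0 [162.9333 253.421 ]
s13 0.058 [155.5646 229.9905]
s13 0.125 [146.1607 200.0889]
s13 0.14 [143.9088 192.9285]
w13 0 [320.5681 244.6055]
w13 0.058 [320.6271 276.8596]
w13 0.125 [320.7565 347.5627]
w13 0.14 [320.8045 373.8377]
t13 0 [501.4472 264.2131]
t13 0.058 [517.587  261.2487]
t13 0.125 [540.1025 257.1133]
t13 0.14 [545.8474 256.0581]
```

View pics/w13c.png

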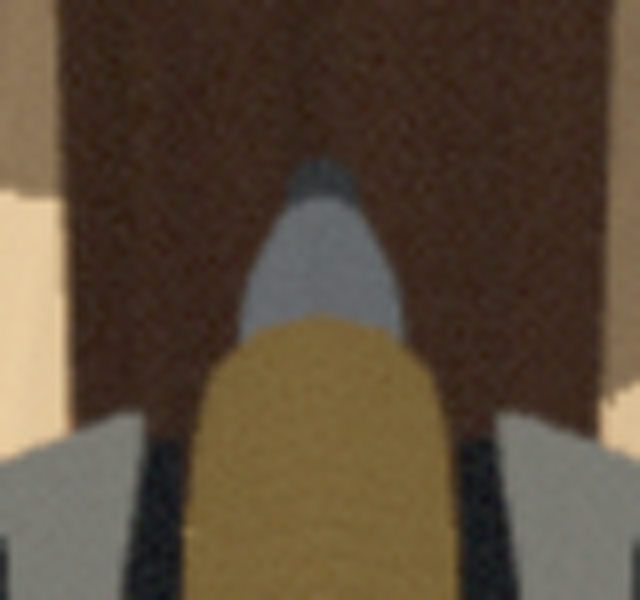

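View pics/s13d.png

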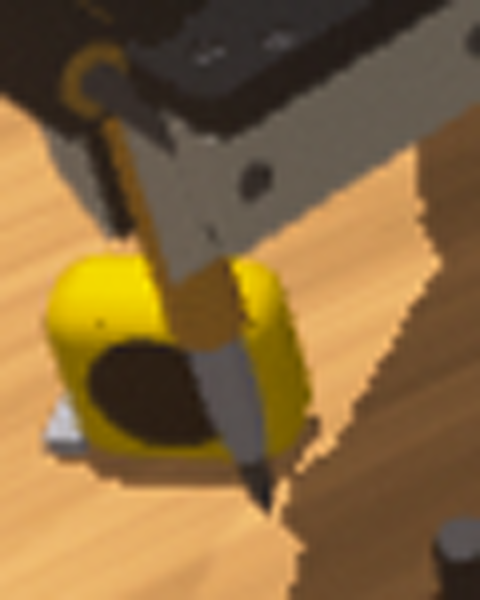

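The projected tip matches the picture to within 1 px, and the punch is upright. Moving to the cross.

Call:
apply_moves(
  commands=[
    [1, -2, 0, 0, 0, 0],
    [1.9, -4, 0, 0, 0, 0],
    [1.9, -4, 0, 0, 0, 0],
    [1.9, -4, 0, 0, 0, 0],
    [1.9, -4, 0, 0, 0, 0],
  ],
)

```text
clock: 18.55
position: [0.4937, -0.1028, 0.2607]
ee_rot: [-3.127, -0.292, 0.004]
force: [0.6, 0.5, -1.6]
width: 0.174
```

Call:
apply_moves(
  commands=[
    [1.9, -4, 0, 0, 0, 0],
    [1.9, -4, 0, 0, 0, 0],
    [1.9, -4, 0, 0, 0, 0],
    [1, -1.9, 0, 0, 0, 0],
    [0, 0, 0, 0, 0, 0],
  ],
)

```text
clock: 19.05
position: [0.5342, 0.0488, 0.2602]
ee_rot: [-3.126, -0.303, 0.005]
force: [0.1, -0.6, -2.0]
width: 0.177
```

Call:
apply_moves(
  commands=[
    [0, 0, 3, 0, 0, 0],
    [0, 0, 2, 0, 0, 0],
    [0, 0, 0, 0, 0, 0],
    [0, 0, 0, 0, 0, 0],
  ],
)

```text
clock: 19.45
position: [0.5338, 0.0435, 0.2115]
ee_rot: [-3.128, -0.291, 0.004]
force: [0.2, -0.5, -0.8]
width: 0.173
```

Run:
```python
from h import *
plan([.5345,.0452,.1875],10.85)
```

```text
pos [0.5338 0.0435 0.2115] yaw 10.64 z-axis [-0.002 -0.    -1.   ] t=19.45 shift cm [ 0.11 -0.15  2.4 ] |2.4| turn [-0.     0.002 -0.004] F [ 0.21 -0.46 -0.83] w 0.1726 j [-0.57  0.35  0.52  1.87 -0.2   0.98  0.22]
```

Call:
apply_moves(
  commands=[
    [0.1, -0.15, 2, 0, 0, 0],
    [0, 0, 1, 0, 0, 0],
    [0, 0, 0, 0, 0, 0],
    [0, 0, 0, 0, 0, 0],
  ],
)

```text
clock: 19.85
position: [0.535, 0.0459, 0.1823]
ee_rot: [-3.127, -0.293, 0.001]
force: [0.3, 0.1, -1.0]
width: 0.175
```

Run:
```python
from h import *
np.set_printoptions(precision=4,suppress=True)
plan([.5345,.0452,.1675],10.85)
S=[]
for n in('scene','wrist','top'): grab(n,n[0]+'14')
plan([.5345,.0452,.1675],10.85)
for n,(y,x) in {'s':(195,305),'w':(225,285),'t':(195,265)}.items():
    im=cv2.imread(f'pics/{n}14.png');cv2.imwrite(f'pics/{n}14c.png',cv2.resize(im[y:y+60,x:x+70],None,fx=10,fy=10,interpolation=cv2.INTER_CUBIC))
p=arm.observe()['position']-[0,0,.1055]
for n in 'swt': print(n,proj(p,load(n+'14')[2]))
```

```text
pos [0.535  0.0459 0.1823] yaw 10.69 z-axis [-0.001  0.001 -1.   ] t=19.85 shift cm [-0.06  0.06  1.48] |1.5| turn [-0.001  0.001 -0.003] F [ 0.27  0.1  -0.99] w 0.1754 j [-0.56  0.38  0.5   1.9  -0.23  0.91  0.24]
pos [0.5353 0.0461 0.1824] yaw 10.70 z-axis [ 0.     0.001 -1.   ] t=20.00 shift cm [-0.09  0.08  1.49] |1.5| turn [-0.001 -0.    -0.003] F [-0.32 -0.25 -1.79] w 0.1773 j [-0.56  0.38  0.5   1.9  -0.23  0.91  0.24]
s [336.7401 227.4759]
w [319.9757 243.8529]
t [287.5513 220.9161]
```

View pics/s14c.png

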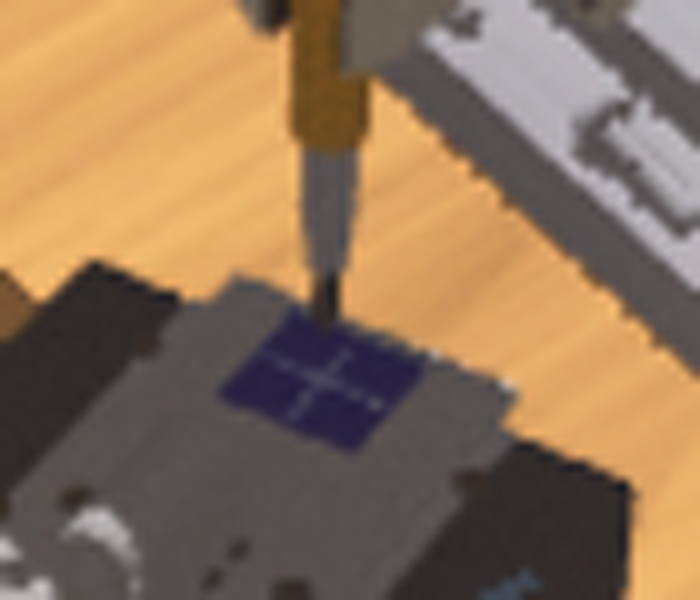

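View pics/w14c.png

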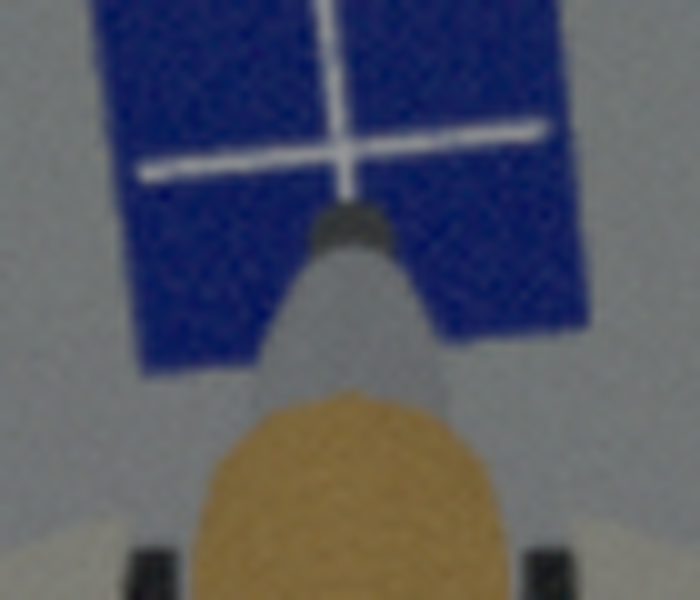

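View pics/t14c.png

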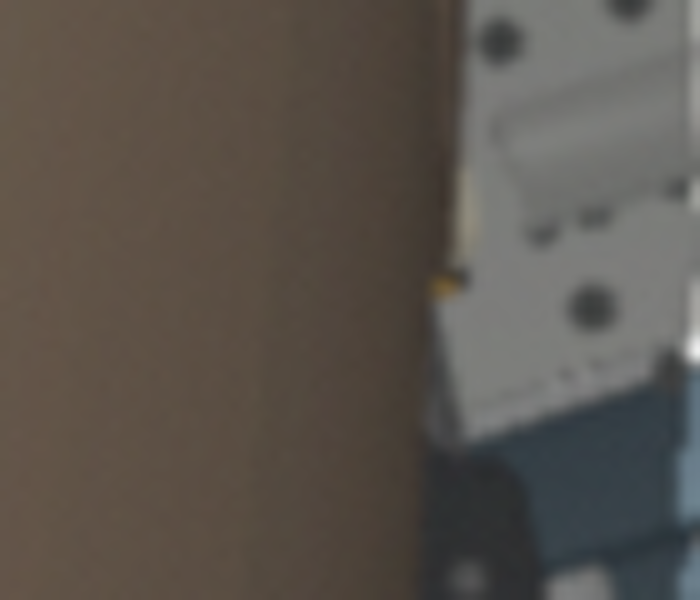

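In the scene crop the tip is at (336.9,227.0) and the cross at (336.7,232.4). In the wrist crop the cross is at (319.0,239.7), just ahead of the nose. I'll compute the cross in these views.

Run:
```python
from h import *
np.set_printoptions(precision=4,suppress=True)
cw=load('w14')[2];cs=load('s14')[2]
print('wrist',ray(319.05,239.75,.062,cw)); print('scene',ray(336.75,232.45,.062,cs))
# tip ray in scene at its height
print('tip scene',ray(336.95,227.05,.0769,cs),'tcp-based',arm.observe()['position'])
for p in((.535,.0457,.062),(.5347,.0452,.062)): print(proj(p,cs),proj(p,cw))
```

```text
wrist [0.5349 0.0445 0.062 ]
scene [0.5352 0.0466 0.062 ]
tip scene [0.5345 0.0474 0.0769] tcp-based [0.5353 0.0461 0.1824]
[336.3889 232.5746] [319.5028 238.1986]
[336.1247 232.6064] [318.9768 238.7645]
```

Call:
apply_moves(
  commands=[
    [-0.05, 0.1, 0.5, 0, 0, 0],
    [0, 0, 0.5, 0, 0, 0],
    [0, 0, 0, 0, 0, 0],
    [0, 0, 0, 0, 0, 0],
  ],
)

```text
clock: 20.4
position: [0.5343, 0.0451, 0.1714]
ee_rot: [-3.127, -0.293, 0.002]
force: [-0.7, 0.7, -1.5]
width: 0.177
```

Run:
```python
from h import *
np.set_printoptions(precision=4,suppress=True)
plan([.535,.0450,.1675],10.7)
for n in('scene','wrist'): grab(n,n[0]+'15')
plan([.535,.0450,.1675],10.7)
for n,(y,x) in {'s':(195,305),'w':(225,285)}.items():
    im=cv2.imread(f'pics/{n}15.png');cv2.imwrite(f'pics/{n}15c.png',cv2.resize(im[y:y+60,x:x+70],None,fx=10,fy=10,interpolation=cv2.INTER_CUBIC))
```

```text
pos [0.5343 0.0451 0.1714] yaw 10.71 z-axis [-0.002  0.    -1.   ] t=20.40 shift cm [0.07 0.02 0.39] |0.4| turn [-0.001  0.002  0.   ] F [-0.7   0.73 -1.45] w 0.1775 j [-0.55  0.4   0.5   1.92 -0.24  0.89  0.25]
pos [0.5345 0.0451 0.1716] yaw 10.71 z-axis [-0.001  0.001 -1.   ] t=20.50 shift cm [0.05 0.02 0.41] |0.4| turn [-0.001  0.001  0.   ] F [ 0.22  0.1  -1.  ] w 0.1788 j [-0.55  0.4   0.5   1.91 -0.24  0.89  0.25]
```

View pics/s15c.png

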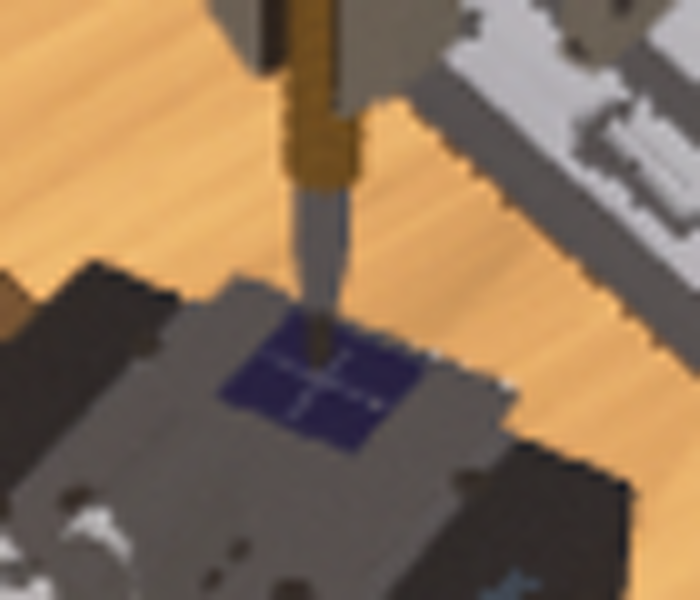

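View pics/w15c.png

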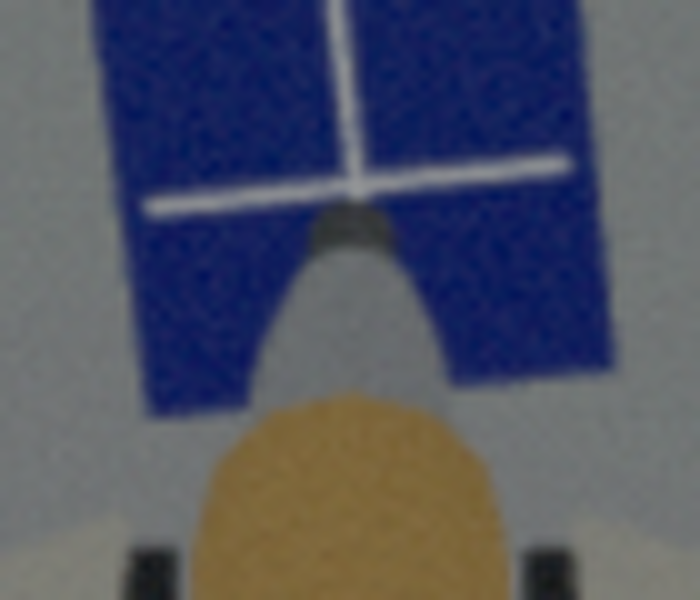

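The tip stands about 4 mm above the crossing in both views, so I'll press straight down in small rows.

Call:
apply_moves(
  commands=[
    [0.05, 0, 0.2, 0, 0, 0],
    [0, 0, 0.2, 0, 0, 0],
    [0, 0, 0.2, 0, 0, 0],
    [0, 0, 0, 0, 0, 0],
  ],
)

```text
clock: 20.9
position: [0.5351, 0.0452, 0.1656]
ee_rot: [-3.127, -0.293, 0.001]
force: [-0.2, 0.2, 2.6]
width: 0.182
```

```bash
python3 -c "
from h import *
plan([.535,.0450,.1675],10.7)"
```

```text
pos [0.5351 0.0452 0.1656] yaw 10.71 z-axis [-0.001  0.001 -1.   ] t=20.90 shift cm [-0.02  0.02 -0.19] |0.2| turn [-0.001  0.001  0.   ] F [-0.25  0.16  2.65] w 0.1822 j [-0.55  0.4   0.49  1.92 -0.25  0.88  0.25]
```

Call:
apply_moves(
  commands=[
    [0, 0, 0.2, 0, 0, 0],
    [0, 0, 0.1, 0, 0, 0],
    [0, 0, 0.1, 0, 0, 0],
  ],
)

```text
clock: 21.2
position: [0.5352, 0.0452, 0.1617]
ee_rot: [-3.127, -0.293, 0.001]
force: [0.3, 0.4, 2.7]
width: 0.176
```

Call:
apply_moves(
  commands=[
    [0, 0, 0.1, 0, 0, 0],
    [0, 0, 0, 0, 0, 0],
  ],
)

```text
clock: 21.4
position: [0.5352, 0.0452, 0.1607]
ee_rot: [-3.127, -0.293, 0.001]
force: [-0.4, 0.1, 4.5]
width: 0.176
```

Call:
apply_moves(
  commands=[
    [0, 0, 0.1, 0, 0, 0],
    [0, 0, 0, 0, 0, 0],
  ],
)

```text
clock: 21.6
position: [0.5352, 0.0452, 0.1598]
ee_rot: [-3.127, -0.293, 0.001]
force: [-1.6, -0.2, 6.0]
width: 0.175
```

Call:
apply_moves(
  commands=[
    [0, 0, 0.1, 0, 0, 0],
    [0, 0, 0, 0, 0, 0],
  ],
)

```text
clock: 21.8
position: [0.5352, 0.0452, 0.159]
ee_rot: [-3.127, -0.293, 0.0]
force: [-1.7, 0.7, 8.6]
width: 0.177
```

Call:
apply_moves(
  commands=[
    [0, 0, 0.1, 0, 0, 0],
    [0, 0, 0, 0, 0, 0],
  ],
)

```text
clock: 22.0
position: [0.5352, 0.0452, 0.1579]
ee_rot: [-3.127, -0.293, 0.0]
force: [-0.3, -0.1, 5.4]
width: 0.178
```

Call:
apply_moves(
  commands=[
    [0, 0, 0.1, 0, 0, 0],
    [0, 0, 0, 0, 0, 0],
  ],
)

```text
clock: 22.2
position: [0.5351, 0.0452, 0.1566]
ee_rot: [-3.127, -0.293, 0.001]
force: [1.2, 0.1, 1.7]
width: 0.177
```

The force peaked at about 10 N (8.6 N measured plus the punch's weight), then fell to about 3 N at roughly 11 mm of nose travel, so the punch has tripped. Lifting off and returning.

Call:
apply_moves(
  commands=[
    [0, 0, -0.5, 0, 0, 0],
    [0, 0, -1, 0, 0, 0],
    [0, 0, -3, 0, 0, 0],
    [0, 0, -3, 0, 0, 0],
    [0, 0, -3, 0, 0, 0],
  ],
)

```text
clock: 22.7
position: [0.5343, 0.0449, 0.2629]
ee_rot: [-3.128, -0.293, 0.004]
force: [0.4, 0.9, -1.6]
width: 0.176
```

Call:
apply_moves(
  commands=[
    [-1.9, 4, 0, 0, 0, 0],
    [-1.9, 4, 0, 0, 0, 0],
    [-1.9, 4, 0, 0, 0, 0],
    [-1.9, 4, 0, 0, 0, 0],
    [-1.9, 4, 0, 0, 0, 0],
  ],
)

```text
clock: 23.2
position: [0.4776, -0.1705, 0.2619]
ee_rot: [-3.127, -0.293, 0.002]
force: [0.7, -0.3, -1.6]
width: 0.178
```

Call:
apply_moves(
  commands=[
    [-1.9, 4, 0, 0, 0, 0],
    [-1.9, 4, 0, 0, 0, 0],
    [0, 0, 0, 0, 0, 0],
    [0, 0, 0, 0, 0, 0],
  ],
)

```text
clock: 23.6
position: [0.4554, -0.2556, 0.2617]
ee_rot: [-3.127, -0.288, 0.003]
force: [-0.9, 0.9, -2.3]
width: 0.181
```

```bash
python3 -c "
from h import *
plan([.4429,-.2973,.2615],10.75)"
```

```text
pos [ 0.4554 -0.2556  0.2617] yaw 10.53 z-axis [-0.002  0.001 -1.   ] t=23.60 shift cm [-1.99  3.87  0.02] |4.4| turn [-0.001  0.002 -0.004] F [-0.93  0.87 -2.34] w 0.1810 j [-0.11  0.28  0.67  1.84 -0.2   1.09  0.81]
```

Call:
apply_moves(
  commands=[
    [-2, 3.9, 0, 0, 0, 0],
    [0, 0, 0, 0, 0, 0],
    [0, 0, 3, 0, 0, 0],
    [0, 0, 2.5, 0, 0, 0],
    [0, 0, 0, 0, 0, 0],
  ],
)

```text
clock: 24.1
position: [0.4429, -0.2939, 0.2039]
ee_rot: [-3.123, -0.296, 0.009]
force: [0.1, 1.0, -1.9]
width: 0.181
```

Call:
apply_moves(
  commands=[
    [0, 0, 0, 0, 0, 0],
    [0, 0, 0, 0, 0, 0],
  ],
)

```text
clock: 24.3
position: [0.4448, -0.2966, 0.2078]
ee_rot: [3.128, 0.295, 0.001]
force: [0.7, -0.5, -2.1]
width: 0.175
```

Run:
```python
from h import *
plan([.4430,-.2973,.1775],10.75)
for n in('scene','wrist'): grab(n,n[0]+'16')
plan([.4430,-.2973,.1775],10.75)
im=cv2.imread('pics/s16.png');cv2.imwrite('pics/s16c.png',cv2.resize(im[200:330,110:240],None,fx=5,fy=4.5,interpolation=cv2.INTER_CUBIC))
c=load('s16')[2]; p=arm.observe()['position']
for h in(-.1055,-.0475): print('pred',(proj(p+[0,0,h],c)-[110,200])*[5,4.5])
print('bore',(proj([.4437,-.2978,.064],c)-[110,200])*[5,4.5],(proj([.4430,-.2973,.064],c)-[110,200])*[5,4.5])
```

```text
pos [ 0.4448 -0.2966  0.2078] yaw 10.76 z-axis [ 0. -0. -1.] t=24.30 shift cm [-0.19  0.03  3.03] |3.0| turn [ 0. -0.  0.] F [ 0.7  -0.51 -2.14] w 0.1755 j [-0.    0.37  0.65  1.89 -0.27  0.98  0.96]
pos [ 0.4447 -0.2968  0.2078] yaw 10.74 z-axis [ 0.001 -0.    -1.   ] t=24.40 shift cm [-0.18  0.01  3.03] |3.0| turn [ 0.    -0.001 -0.   ] F [-0.01 -0.62 -1.79] w 0.1764 j [ 0.    0.37  0.65  1.89 -0.27  0.97  0.96]
pred [298.73087824 331.2316396 ]
pred [264.84406746 233.96250905]
bore [316.02691013 390.80427853] [316.3077255  389.28608148]
```

View pics/s16c.png

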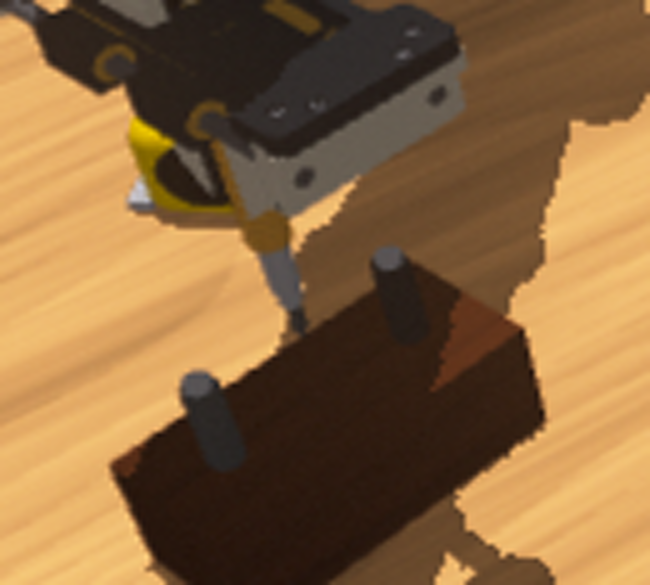

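View pics/w16.png

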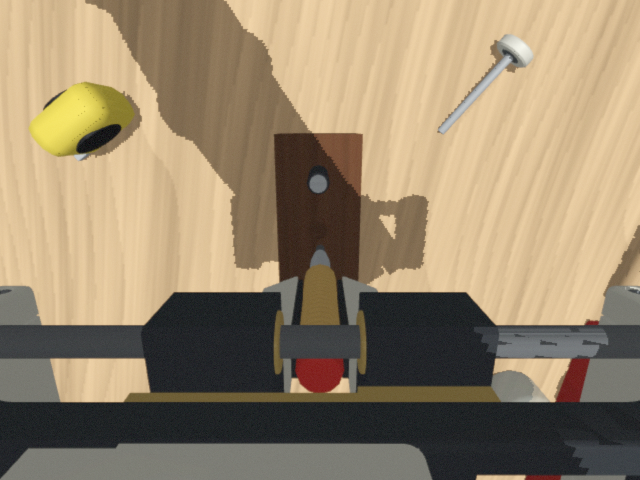

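The tip at (298,330) in the crop matches the prediction (299,331), so the grip has not slipped. The other punches still stand. I'll centre it over the bore and lower in stages.

Call:
apply_moves(
  commands=[
    [-0.18, 0, 1, 0, 0, 0],
    [0, 0, 1.2, 0, 0, 0],
    [0, 0, 0, 0, 0, 0],
    [0, 0, 0, 0, 0, 0],
  ],
)

```text
clock: 24.8
position: [0.4417, -0.2969, 0.1839]
ee_rot: [-3.127, -0.293, 0.003]
force: [0.4, 0.2, -0.4]
width: 0.175
```

Run:
```python
from h import *
plan([.4430,-.2973,.1715],10.75)
```

```text
pos [ 0.4417 -0.2969  0.1839] yaw 10.69 z-axis [-0.002  0.001 -1.   ] t=24.80 shift cm [0.12 0.07 1.24] |1.2| turn [-0.001  0.002 -0.001] F [ 0.45  0.16 -0.45] w 0.1753 j [ 0.02  0.39  0.64  1.92 -0.29  0.92  0.98]
```

Call:
apply_moves(
  commands=[
    [0.1, 0.05, 0.8, 0, 0, 0],
    [0, 0, 0, 0, 0, 0],
    [0, 0, 0, 0, 0, 0],
  ],
)

```text
clock: 25.1
position: [0.4432, -0.2973, 0.1763]
ee_rot: [-3.127, -0.293, 0.002]
force: [1.0, 0.8, -0.9]
width: 0.172
```

Run:
```python
from h import *
plan([.4430,-.2973,.1665],10.75)
```

```text
pos [ 0.4432 -0.2973  0.1763] yaw 10.71 z-axis [-0.001  0.001 -1.   ] t=25.10 shift cm [-0.01 -0.01  0.98] |1.0| turn [-0.001  0.001 -0.001] F [ 1.04  0.81 -0.85] w 0.1720 j [ 0.02  0.41  0.63  1.92 -0.3   0.91  0.99]
```

Call:
apply_moves(
  commands=[
    [0, 0, 0.5, 0, 0, 0],
    [0, 0, 0.5, 0, 0, 0],
    [0, 0, 0.5, 0, 0, 0],
    [0, 0, 0, 0, 0, 0],
    [0, 0, 0, 0, 0, 0],
  ],
)

```text
clock: 25.6
position: [0.4431, -0.2973, 0.1613]
ee_rot: [-3.127, -0.293, 0.002]
force: [0.9, -0.2, -2.6]
width: 0.176
```

Run:
```python
from h import *
plan([.4430,-.2973,.1415],10.75)
```

```text
pos [ 0.4431 -0.2973  0.1613] yaw 10.70 z-axis [-0.001  0.001 -1.   ] t=25.60 shift cm [-0.01 -0.    1.98] |2.0| turn [-0.001  0.001 -0.001] F [ 0.9  -0.19 -2.59] w 0.1763 j [ 0.03  0.43  0.62  1.94 -0.32  0.88  1.01]
```

The tip is 8 mm into the bore with no upward contact force. Continuing down.

Call:
apply_moves(
  commands=[
    [0, 0, 0.7, 0, 0, 0],
    [0, 0, 0.7, 0, 0, 0],
    [0, 0, 0.6, 0, 0, 0],
    [0, 0, 0, 0, 0, 0],
    [0, 0, 0, 0, 0, 0],
  ],
)

```text
clock: 26.1
position: [0.443, -0.2973, 0.1413]
ee_rot: [-3.127, -0.293, 0.002]
force: [-0.2, 0.0, -0.9]
width: 0.175
```

Run:
```python
from h import *
plan([.4430,-.2973,.1115],10.75)
```

```text
pos [ 0.443  -0.2973  0.1413] yaw 10.70 z-axis [-0.001  0.001 -1.   ] t=26.10 shift cm [ 0.   -0.    2.98] |3.0| turn [-0.001  0.001 -0.001] F [-0.17  0.01 -0.92] w 0.1751 j [ 0.05  0.45  0.6   1.96 -0.34  0.83  1.03]
```

Call:
apply_moves(
  commands=[
    [0, 0, 0.8, 0, 0, 0],
    [0, 0, 0.8, 0, 0, 0],
    [0, 0, 0.8, 0, 0, 0],
    [0, 0, 0, 0, 0, 0],
    [0, 0, 0, 0, 0, 0],
  ],
)

```text
clock: 26.6
position: [0.4429, -0.2973, 0.1172]
ee_rot: [-3.127, -0.293, 0.003]
force: [-0.2, 0.2, -1.7]
width: 0.178
```

Call:
apply_moves(
  commands=[
    [0, 0, 0.3, 0, 0, 0],
    [0, 0, 0.2, 0, 0, 0],
    [0, 0, 0, 0, 0, 0],
    [0, 0, 0, 0, 0, 0],
  ],
)

```text
clock: 27.0
position: [0.4431, -0.2973, 0.1125]
ee_rot: [-3.127, -0.293, 0.001]
force: [0.4, 0.2, -1.5]
width: 0.177
```

Run:
```python
from h import *
plan([.4430,-.2973,.1115],10.75)
```

```text
pos [ 0.4431 -0.2973  0.1125] yaw 10.71 z-axis [-0.001  0.001 -1.   ] t=27.00 shift cm [-0.01 -0.    0.1 ] |0.1| turn [-0.001  0.001 -0.001] F [ 0.41  0.23 -1.52] w 0.1775 j [ 0.07  0.49  0.58  1.98 -0.38  0.77  1.06]
```

Call:
apply_moves(
  commands=[
    [0, 0, 0.1, 0, 0, 0],
    [0, 0, 0, 0, 0, 0],
    [0, 0, 0, 0, 0, 0],
  ],
)

```text
clock: 27.3
position: [0.4432, -0.2973, 0.1115]
ee_rot: [-3.127, -0.293, 0.001]
force: [-0.6, 0.6, -2.0]
width: 0.178
```

Call:
apply_moves(
  commands=[
    [0, 0, 0, 0, 0, 0],
    [0, 0, 0, 0, 0, 0],
    [0, 0, 0, 0, 0, 0],
    [0, 0, 0, 0, 0, 0],
    [0, 0, 0, 0, 0, 0],
  ],
  claw=-0.3,
)

```text
clock: 27.8
position: [0.4432, -0.2973, 0.1115]
ee_rot: [-3.127, -0.293, 0.001]
force: [-0.3, 0.3, -0.6]
width: 0.561
```

Call:
apply_moves(
  commands=[
    [0, 0, 0, 0, 0, 0],
    [0, 0, 0, 0, 0, 0],
  ],
)

```text
clock: 28.0
position: [0.4432, -0.2973, 0.1115]
ee_rot: [-3.127, -0.293, 0.001]
force: [-0.9, -0.2, -0.7]
width: 0.648
```

Call:
apply_moves(
  commands=[
    [0, 0, -1, 0, 0, 0],
    [0, 0, -2, 0, 0, 0],
    [0, 0, -3, 0, 0, 0],
    [0, 0, -4, 0, 0, 0],
    [0, 0, -4, 0, 0, 0],
  ],
)

```text
clock: 28.5
position: [0.4427, -0.2974, 0.2535]
ee_rot: [-3.127, -0.292, 0.002]
force: [1.1, -0.3, 0.0]
width: 0.651
```

Call:
apply_moves(
  commands=[
    [0, 1.5, -4, 0, 0, 0],
    [0, 0, 0, 0, 0, 0],
    [0, 0, 0, 0, 0, 0],
  ],
)

```text
clock: 28.8
position: [0.4463, -0.3126, 0.2927]
ee_rot: [3.128, 0.292, 0.002]
force: [-0.3, 0.4, -0.5]
width: 0.648
```

Run:
```python
from h import *
np.set_printoptions(precision=4,suppress=True)
plan([.4430,-.2973,.1115],10.75)
for n in('scene','wrist','top'): grab(n,n[0]+'17')
im,d,c=load('w17'); W=cloud(d,c); z=W[...,2]
m=(im[...,0]>90)&(im[...,1]<50)&(z>.13)&(z<.16); m&=(abs(W[...,0]-.443)<.02)&(abs(W[...,1]+.297)<.02)
print('cap',W[m].mean(0),np.median(z[m]),m.sum())
k=(z>.109)&(z<.12)&(abs(W[...,0]-.443)<.03)&(abs(W[...,1]+.297)<.07)
for sgn in(1,-1): kk=k&((W[...,1]+.297)*sgn>.03); print('other',W[kk].mean(0),kk.sum())
```

```text
pos [ 0.4463 -0.3126  0.2927] yaw 10.67 z-axis [ 0.001 -0.    -1.   ] t=28.80 shift cm [-0.06 -1.58 18.12] |18.2| turn [ 0.    -0.001 -0.001] F [-0.25  0.38 -0.46] w 0.6478 j [-0.02  0.3   0.7   1.75 -0.21  1.17  0.93]
cap [ 0.443  -0.2974  0.1451] 0.14570122476124656 333
other [ 0.4353 -0.2542  0.1125] 213
other [ 0.4519 -0.3414  0.1129] 177
```

View pics/w17.png

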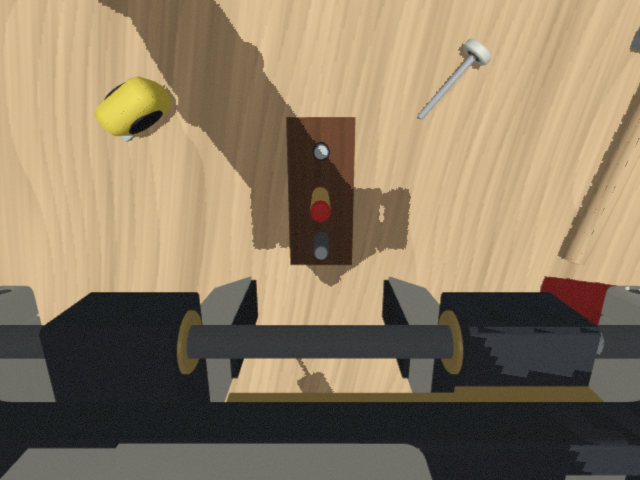

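View pics/s17.png

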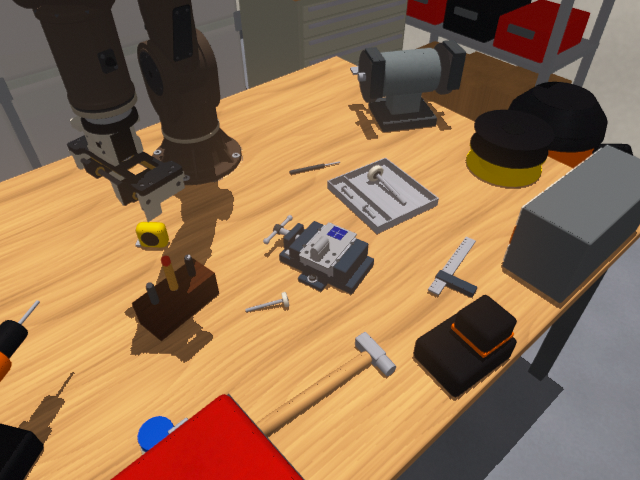

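View pics/t17.png

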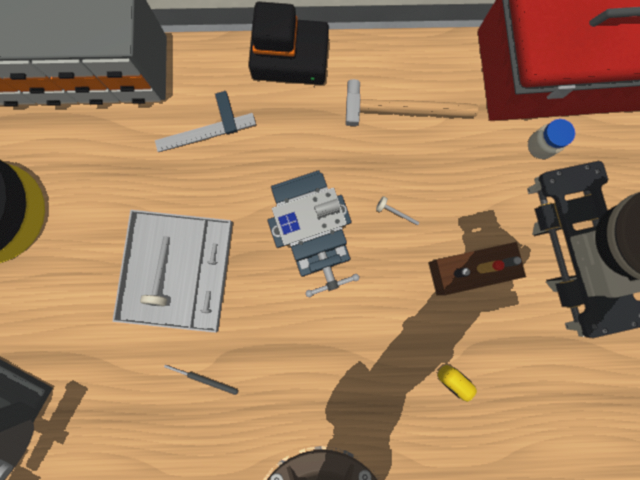

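Everything is in place: the roller lies in the wide bay (top view, stem at (163,240), wheel at (155,299)). The cap is at 145.7 mm, the same height as before I took the punch. The neighbours haven't moved. Handing in.

```bash
python3 -c "
from cell import order
print(order.sign_off())"
```

```text
the job is handed in; nothing more can be done
None
```

The job is handed in after about 29 s of robot time, with no verdict reported. By my own checks every step was met.

- **Roller:** I drew it straight out of the sleeve with near-zero wrist force. It was tilted so wheel and stem end touched the floor together, then released in the tray's wide bay. The last top and scene views show it lying there at rest.
- **Punch on the cross:** I placed the upright point to about 1 mm. The cross positions from the three cameras differed by 1–2 mm. The pressing force rose to about 10 N, then fell to about 3 N at roughly 11 mm of nose travel, so the punch tripped. I judged the trip from force and travel, as the nose position cannot be read directly.
- **Punch back in the stand:** It went down the middle bore with no contact force. Its cap is at 145.7 mm, against 145.8 mm before I took it, and within 1 mm sideways.
- **The rest:** The other two punches were found at their starting positions. The open gripper is well above the stand, touching nothing.

No check failed. The arm drifted up to about 4 mm sideways on the longer descents, and I corrected this before each contact.

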